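Clip a relay module onto the sloped instrument rail

TASK

Fit the loose relay module into the empty bay of the sloped console, between the two black end clamps: with its sprung-foot end held up, hook its fixed lip under the rail's lower edge, the one farthest from the robot, then rock the foot end down until the sprung foot clicks under the rail's upper edge and the module sits fully home and flat on the rail. Let go of it, and leave the bottle, the beaker and the carton where they stand.

Things in the scene. Friction and masses are not known exactly. Their poses are not given: they have to be found in the camera images.
- module: Loose grey relay module, 0.3 to 0.55 kg, 89 x 90 mm, top face at z = 52 mm, black ridge on top. Origin: centre of the plane it rests on; z up, +x to its sprung foot, -x to its fixed lip. Starts level on the bench, foot end roughly towards the robot. Bearing face under it at z = 20 (x -20 to 46), cut back to z = 26 nearer the lip. Seated: origin at x = 0 (play -3 to +2), z = -20 in the rail's frame, axes parallel.
- ridge (a point): Where to grip the module: in its black grip ridge, x = 10, z = 76 mm in the module's frame, axes as the module's. The ridge is 24 mm thick along x, 60 mm long along y, from z = 52 to z = 90; the block is too wide to grip.
- lip (a point): Centre of the rounded nose (radius 4 mm) of the fixed lip: x = -32, z = 10 mm in the module's frame, axes as the module's. The lip, 80 mm wide, is a web from x = -43 to -37 reaching down to z = 0, with the nose pointing +x: tip at x = -28, top at z = 14, bottom at z = 6. Seated, this point is at x = -32, z = -10 in the rail's frame.
- tooth (a point): Tip of the sprung steel foot's tooth, which points -x: x = 30, z = 13 mm in the module's frame with the foot in. Foot 44 mm wide, z 1 to 19; tooth's flat top at z = 14, below it a lead-in 30 degrees from upright. A steel tab, 30 mm wide, sticks out to x = 64. Beside the foot two fixed skids (x 38 to 46, y 31 to 43 either side) reach down to z = 0.
- foot (a joint): Travel of the sprung foot (m) along the module's +x: 0 = sprung fully in (when free, and when clicked), at most 0.009 = pushed out. Spring 1.2 N plus 0.4 N per mm. Riding over the rail's edge it opens 3 to 8 mm and needs about 5 to 12 N down at the foot, then springs back to 0. With the lip hooked and the module tipped 19 degrees from the rail, the foot is still clear above it.
- rail: Fixed steel top-hat rail, 310 mm long along its y. Origin: centre of its top face; z out of that face; x up the slope, towards the robot. It slopes 14 degrees, lower edge farthest from the robot. Flange 70 mm wide (x -35 to 35), 4 mm thick, on a web 30 mm wide; the console's panel is 26 mm below the top face, leaving 22 mm under the flange.
- bay_mid (a point): Middle of the empty bay on the rail's top face; the module's origin must come in line with it along the rail. Axes: z vertical, y along the rail. Two black end clamps across the rail bound the bay: 8 mm thick, 14 mm above the top face, 104 mm apart inside, centred on this point. The bay is the left or the right half of the rail.
- neighbour: A module of the same shape, already fitted and fixed in the other half of the rail, 160 mm from the bay's middle. Origin: on the bench under it, on the console's middle line.
- console: Fixed white wedge-shaped console carrying the rail: 165 mm deep, 340 mm wide, low edge (away from the robot) 41 mm and high edge 83 mm high. Origin: centre of its underside; y along the rail.
- bottle: Amber bottle, 64 mm wide, 170 mm tall, standing; origin at the centre of its base. Leave alone.
- beaker: Glass beaker, 80 mm wide, 95 mm tall, standing; origin at the centre of its base. Leave alone.
- carton: Cardboard carton 90 x 70 x 55 mm; origin at the centre of its base. Leave alone.
Things that resemble listed ones, but are neither listed nor needed, are in the scene too. What is shaped like the module but orange is not meant.

How it is judged:
By the outcome, as a careful person would: the job done as asked, in the order asked, and still so for the second after the job is handed in, with the robot touching nothing.
It also fails if it takes over 54 s, if anything falls off the work surface, if the arm or the gripper's body presses on something with over 40 N, if the wrist force passes 120 N, or if a joint passes its speed limit or range.

ROBOT

A 7-joint arm with a two-finger parallel gripper is mounted at the origin on the work surface. World frame = base frame: x ahead of the robot, y to its left, z up, the work surface at z = 0. Lengths are in mm, angles in rad, forces in N, time in s.
With the tool pointing down it reaches from about 400 to 875 mm from the base axis. Payload 4.4 kg.
Tool frame: the origin (TCP) lies at the very end of the fingers, on their centre line; the grasp point (between the pads) lies 19 mm behind it (bot.hold_point_z is the distance from the TCP to the grasp point, in mm); y points along the fingers, x is the direction in which the jaws open and shut, and the axes are right-handed (so a half turn about y gives the same grasp; the last joint's range is limited). The gripper opens to 85 mm and grips with 20 to 120 N. Pads are 22 mm wide; open, the fingers measure 114 mm over their backs; the gripper's body (76 mm by 85 mm) begins 54 mm behind the grasp point. The pads swing forward as they close: fully open they stand 13 mm farther back than shut.
Start: joints at [-1.295, 0.628, 0.038, 1.517, -0.027, 0.996, -0.02], TCP at [217.846, 612.422, 231.313] pointing down, gripper open.
Joint ranges: [-3.06, 3.06], [-0.37, 2.12], [-1.25, 1.32], [0.18, 2.47], [-1.1, 4.24], [0.23, 1.98], [-2.94, 2.94]. Speed limits (rad/s): [2.57, 2.57, 3.14, 3.14, 3.14, 3.14, 3.14].

INTERFACE

Orientations are given as a rotation vector (axis times angle).
In Python, from cell import bot gives the robot as it stands.
- The arm moves only by the tool drive_tool, never from a script. Its argument "moves" is a list that holds one entry, the list of rows, each a list of 5 numbers: the shift along the world's x, y, z in m, then the turn about the world's z in degrees, then the closure, from 0 (fully open) to 1 (shut). A call has exactly 10 rows; each row is the pose to reach, as a shift and turn from the pose measured when the call began; what a row does not reach only later rows make up. A row lasts 1/8 s, in which the tool goes at most 62.5 mm and 10.7 degrees, less where a joint would pass 70% of its speed; a pose out of reach is approached as far as the arm can. A call with a gripper value outside its range is refused whole. The fingers move at their own pace and stop on an object; "force" is the grip in N (left out, the last holds). Time passes only in rows, so rows that repeat a pose let the fingers close, or fill a call up. It gives the time, the measured TCP pose, the force and the opening at its end, in the units of the state.
- bot.read_state(): the state, without advancing time (a new reading comes with each control period).
- bot.grab_frame(name): name is "scene" or "top"; returns a dict with "img" (384x512x3 uint8, blue, green, red), "fx", "fy", "cx", "cy" (pixels), "origin" and "orientation" of the camera in the world. Camera axes: x right, y up, looking along -z (the intrinsics and any distortion apply to the point x, -y, -z); pixel columns grow to the right and rows downward; lengths in mm; the calibration is good to about 2 mm. A picture is of the moment at which its call begins. There is no depth.
- bot.finish_job(): hands the job in, once; it reports no verdict.
The state is a dict: "time_s": time; "joints": joint angles; "qvel": joint speeds; "tau": joint torques, N m; "tcp_pos": TCP position; "tcp_rot": TCP orientation; "contact_force": force on the tool from outside, world axes, zero at the start; "ft_torque": the same for the moment, N m; "grip_width": finger opening in mm.
Only numpy, scipy, OpenCV 4.12 (cv2) and the standard library are available. Lean on these libraries where they do the work, as an engineer would, in place of code of your own. Each camera call takes 0.05 s, during which the arm holds its last target.

## Working session

There is one attempt and no reset: what is moved stays moved. The work goes in short steps, Python scripts to look and compute and a tool call to move; the robot and the scene stay as the last step left them, time stands still between calls to the robot, and variables do not carry over. Pictures are saved under pics/ and viewed, and the job is handed in when it is done.

Besides the shell and the picture viewer there is one more tool, called after ">>>" in YAML: its name, and indented under it one key for each argument. drive_tool: Moves the arm, as the interface text tells. Its arguments: {"type":"object","properties":{"moves":{"type":"array","items":{"type":"array","items":{"type":"array","items":{"type":"number"}}}},"force":{"type":"number"}},"required":["moves"]}

```bash
ls; mkdir -p pics; python3 - <<'E'
from cell import bot
import cv2,json
for n in("scene","top"):
    f=bot.grab_frame(n); cv2.imwrite(f"pics/{n}0.png",f["img"]); print(n,{k:v for k,v in f.items() if k!="img"})
print(bot.read_state()); print(bot.hold_point_z)
E
```

```text
pics
scene {'fx': 359.60135386308826, 'fy': 359.60135386308826, 'cx': 259.2793312355718, 'cy': 193.81992488357074, 'origin': array([1000.8414106 ,  807.10463457,  869.79769542]), 'orientation': array([0.26894175, 1.05950109, 2.41293148])}
top {'fx': 391.7488325322176, 'fy': 391.7488325322176, 'cx': 261.01624124969794, 'cy': 195.31707631607662, 'origin': array([ 359.51500393,   57.37643912, 1295.64478497]), 'orientation': array([ 0.14490658, -0.13144824, -1.57793999])}
{'time_s': 0.1, 'joints': array([-1.29478802,  0.62925747,  0.03842198,  1.51822969, -0.02700814,
        0.99631932, -0.02002312]), 'qvel': array([-0.00043076, -0.00105991,  0.00027476, -0.0045454 , -0.00078982,
       -0.00131364,  0.00067458]), 'tau': array([ 3.60697697e-03, -5.64527535e+01,  1.23053044e+00, -1.93973619e+01,
        1.12400387e-02,  5.41516478e-03, -2.59275242e-05]), 'tcp_pos': array([217.64671954, 611.89840972, 230.49039984]), 'tcp_rot': array([-1.35274008, -0.95280648,  0.95510395]), 'contact_force': array([-0.16661551,  1.11484018,  0.38025356]), 'ft_torque': array([ 0.05710104, -0.0350665 ,  0.00123502]), 'grip_width': 85.40929008932783}
18.700000000000003
```

View pics/scene0.png

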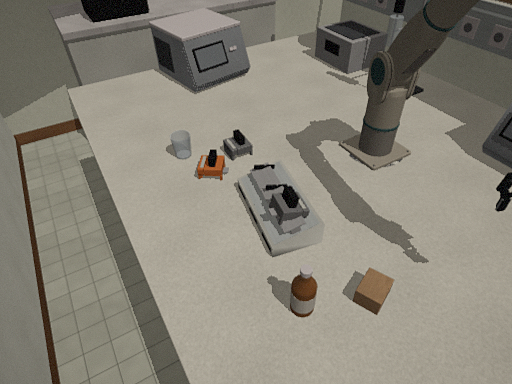

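View pics/top0.png

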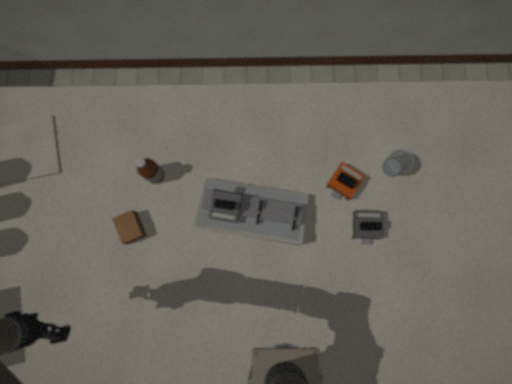

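```bash
python3 - <<'E'
from cell import bot
from scipy.spatial.transform import Rotation as R
print(R.from_rotvec(bot.read_state()["tcp_rot"]).as_matrix().round(3))
E
```

```text
[[ 0.335 -0.001 -0.942]
 [ 0.942 -0.002  0.335]
 [-0.002 -1.     0.   ]]
```

```bash
cat > h.py <<'E'
from cell import bot
import numpy as np,cv2
from scipy.spatial.transform import Rotation as R
def cam(f): return np.array(f["origin"]),R.from_rotvec(f["orientation"]).as_matrix()
def ray(f,u,v):
    o,M=cam(f); d=M@np.array([(u-f["cx"])/f["fx"],-(v-f["cy"])/f["fy"],-1]); return o,d/np.linalg.norm(d)
def onz(f,u,v,z):
    o,d=ray(f,u,v); return o+d*(z-o[2])/d[2]
def tri(f1,p1,f2,p2):
    o1,d1=ray(f1,*p1);o2,d2=ray(f2,*p2)
    A=np.stack([d1,-d2],1); s=np.linalg.lstsq(A,o2-o1,rcond=None)[0]
    a=o1+d1*s[0];b=o2+d2*s[1]; return (a+b)/2,np.linalg.norm(a-b)
def proj(f,p):
    o,M=cam(f); q=M.T@(np.asarray(p,float)-o); return f["cx"]+f["fx"]*q[0]/-q[2], f["cy"]-f["fy"]*q[1]/-q[2]
def crop(f,x0,y0,x1,y1,k,name):
    cv2.imwrite(f"pics/{name}.png",cv2.convertScaleAbs(cv2.resize(f["img"][y0:y1,x0:x1],None,fx=k,fy=k,interpolation=cv2.INTER_CUBIC),alpha=1.6))
E
python3 - <<'E'
from h import *
t=bot.grab_frame("top");s=bot.grab_frame("scene")
crop(t,190,150,420,255,3.4,"t1");crop(s,190,115,340,260,4,"s1")
E
```

```text
(no output)
```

View pics/t1.png

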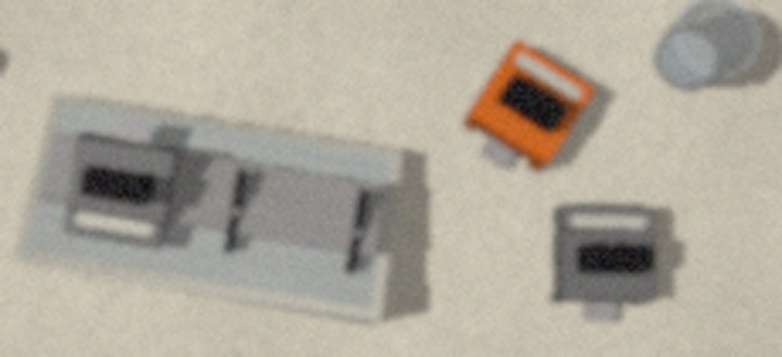

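View pics/s1.png

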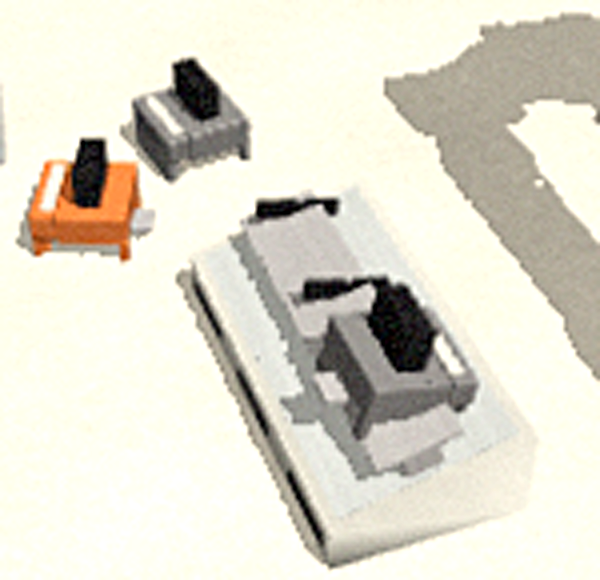

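```bash
cat > m1.py <<'E'
from h import *
t=bot.grab_frame("top");s=bot.grab_frame("scene")
def blobs(f,x0,y0,x1,y1,th,k=6,amin=20):
    g=cv2.cvtColor(f["img"],cv2.COLOR_BGR2GRAY)
    G=cv2.resize(g[y0:y1,x0:x1],None,fx=k,fy=k,interpolation=cv2.INTER_LINEAR)
    c,_=cv2.findContours((G<th).astype(np.uint8),cv2.RETR_EXTERNAL,cv2.CHAIN_APPROX_NONE)
    out=[]
    for q in c:
        if cv2.contourArea(q)<amin*k*k: continue
        P=(q[:,0,:].astype(np.float32)+.5)/k-.5+np.array([x0,y0],np.float32)
        out.append((P,cv2.contourArea(q)/k/k))
    return out
for nm,f,b,th in(("top",t,(340,200,400,250),45),("top",t,(196,170,320,250),45),("scene",s,(215,115,260,165),45),("scene",s,(240,155,320,230),45)):
    print(nm)
    for P,a in blobs(f,*b,th):
        print(" a",round(a),"rect",cv2.boxPoints(cv2.minAreaRect(P)).round(1).tolist())
g=cv2.cvtColor(t["img"],cv2.COLOR_BGR2GRAY); print(g[205:245:2,345:395:2])
E
python3 m1.py
```

```text
top
 a 178 rect [[359.3999938964844, 230.10000610351562], [359.3999938964844, 221.10000610351562], [381.70001220703125, 221.10000610351562], [381.70001220703125, 230.10000610351562]]
top
 a 175 rect [[213.1999969482422, 206.5], [214.60000610351562, 197.89999389648438], [237.1999969482422, 201.8000030517578], [235.6999969482422, 210.39999389648438]]
scene
 a 51 rect [[220.39999389648438, 144.5], [224.3000030517578, 141.6999969482422], [235.0, 156.6999969482422], [231.10000610351562, 159.5]]
 a 114 rect [[229.8000030517578, 133.10000610351562], [237.8000030517578, 127.80000305175781], [246.8000030517578, 141.3000030517578], [238.8000030517578, 146.60000610351562]]
scene
 a 21 rect [[248.1999969482422, 207.8000030517578], [249.8000030517578, 207.10000610351562], [257.20001220703125, 222.39999389648438], [255.60000610351562, 223.10000610351562]]
 a 79 rect [[267.3999938964844, 198.3000030517578], [272.20001220703125, 195.3000030517578], [283.79998779296875, 214.0], [279.0, 216.89999389648438]]
 a 48 rect [[265.29998779296875, 185.0], [281.70001220703125, 184.3000030517578], [281.89999389
[... 1798 characters left out ...]
64  61  62  62  60  63  59  59  59  61
   61  70  74  82 113 118 116]
 [119 120 119 117  78  60  67  70  68  68  70  68  70  69  69  66  66  66
   67  67  78  84 113 115 117]
 [120 118 122 112  73  61  67  69  70  69  67  67  67  66  66  65  69  66
   70  73  77  81 112 119 114]
 [120 122 121 103  65  61  68  72  66  61  60  63  65  63  63  65  64  67
   66  84  95  96 114 119 118]
 [120 121 121 114 105 106 109 111  95  86  82  83  85  73  85  88  85  98
  104 116 118 116 116 115 117]
 [120 120 118 122 120 118 120 120 108  92  95  95  91  87 101 117 118 118
  122 119 120 115 117 120 114]
 [119 122 122 117 120 120 120 118 109 100  99  99  97  91 108 122 121 119
  121 118 120 119 119 118 117]]
```

```bash
cat > m2.py <<'E'
from m1 import blobs
from h import *
import io
def cen(P):
    M=cv2.moments(P.reshape(-1,1,2)); return M["m10"]/M["m00"],M["m01"]/M["m00"]
def big(f,b,th=45): return max(blobs(f,*b,th),key=lambda x:x[1])[0]
if __name__=="__main__":
    t=bot.grab_frame("top");s=bot.grab_frame("scene")
    for nm,bt,bs in(("loose",(340,200,400,250),(225,115,260,150)),("neigh",(196,170,250,250),(272,170,320,230))):
        p=cen(big(t,bt));q=cen(big(s,bs)); print(nm,p,q,tri(t,p,s,q))
    P=cv2.boxPoints(cv2.minAreaRect(big(t,(340,200,400,250))))
    x0,y0=P.min(0);x1,y1=P.max(0)
    print("edges: top x",onz(t,370,y0,90)[:2],"right y",onz(t,x1,225,90)[:2],"bottom x",onz(t,370,y1,52)[:2],"left y",onz(t,x0,225,52)[:2])
    print("dir of image row at module", onz(t,350,225,90)-onz(t,390,225,90))
    for th in(45,55,65):
        print(th)
        for nm,f,b in(("top",t,(245,185,315,250)),("scene",s,(240,155,290,195))):
            for P,a in blobs(f,*b,th,amin=4):
                print(nm,round(a),np.round(cen(P),1),cv2.boxPoints(cv2.minAreaRect(P)).round(1).tolist())
    crop(t,245,185,315,250,10,"t2");crop(s,240,155,310,215,10,"s2")
E
python3 m2.py | sed -n '/^loose/,$p'
```

```text
loose (370.531782489918, 225.67490859410685) (238.5778186133282, 137.4708715268079) (array([ 475.54359459, -274.78380475,   65.44348288]), np.float64(3.431163145280517))
neigh (224.9342375723027, 204.08144724085142) (289.6851793107055, 196.5145543255043) (array([538.9049747 , 175.54803148, 136.26588481]), np.float64(2.9762489352852506))
edges: top x [ 490.27176971 -268.4918879 ] right y [ 476.27504313 -304.25634313] bottom x [ 463.43988088 -276.92779659] left y [ 480.791374   -244.28349969]
dir of image row at module [  1.4378734  122.71868756   0.        ]
45
top 6 [293.7 225. ] [[292.8999938964844, 227.89999389648438], [292.8999938964844, 220.89999389648438], [294.20001220703125, 220.89999389648438], [294.20001220703125, 227.89999389648438]]
top 15 [296.2 211.1] [[294.29998779296875, 215.39999389648438], [296.0, 206.6999969482422], [298.1000061035156, 207.10000610351562], [296.3999938964844, 215.8000030517578]]
top 17 [260.5 205.2] [[258.6000061035156, 209.89999389648438], [260.1000061035156, 200.39999389648438], [262.3999938964844, 200.8000030517578], [260.8999938964844, 210.30000
[... 2523 characters left out ...]
156, 212.5]]
top 63 [246.8 201.4] [[244.60000610351562, 194.1999969482422], [250.39999389648438, 194.1999969482422], [250.39999389648438, 209.39999389648438], [244.60000610351562, 209.39999389648438]]
scene 11 [241.1 191.3] [[238.10000610351562, 188.0], [239.89999389648438, 187.10000610351562], [243.5, 194.3000030517578], [241.6999969482422, 195.1999969482422]]
scene 124 [279.2 188.4] [[264.8999938964844, 184.10000610351562], [289.3999938964844, 184.10000610351562], [289.3999938964844, 194.39999389648438], [264.8999938964844, 194.39999389648438]]
scene 61 [262.2 166.5] [[253.0, 165.0], [273.8999938964844, 163.8000030517578], [274.1000061035156, 168.5], [253.3000030517578, 169.6999969482422]]
```

View pics/t2.png

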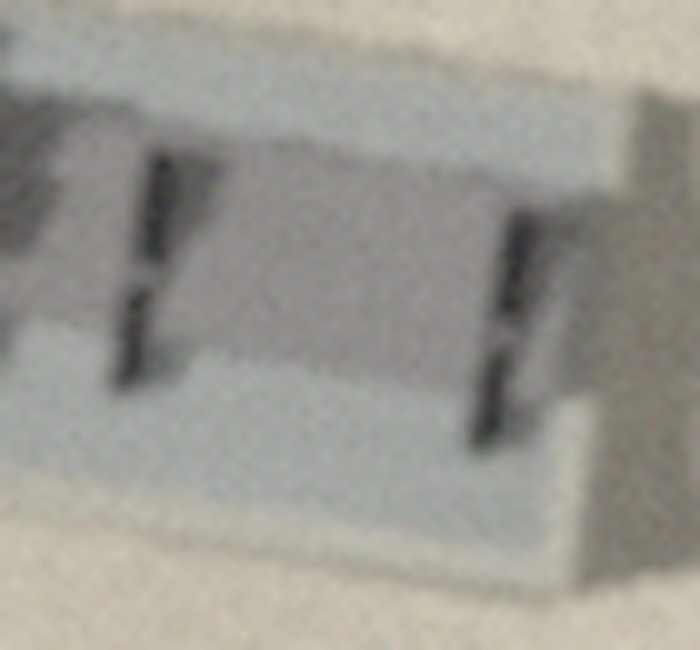

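View pics/s2.png

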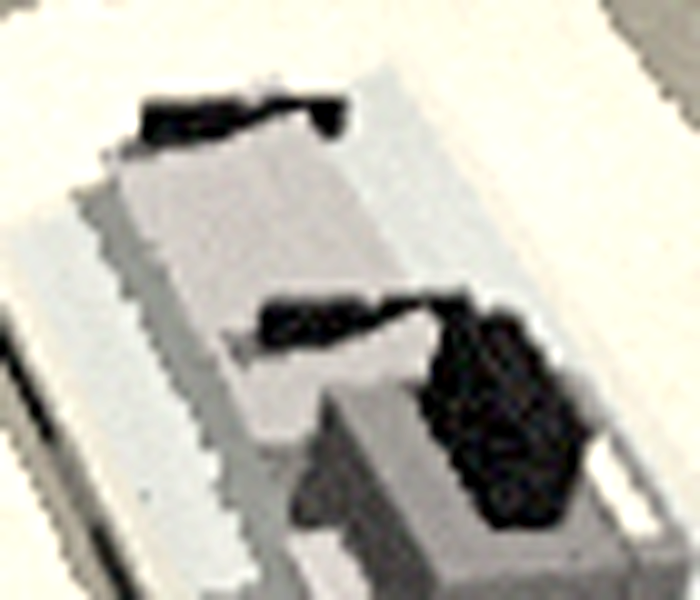

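```bash
cat > m3.py <<'E'
from h import *
t=bot.grab_frame("top");s=bot.grab_frame("scene")
def ang(a,b): d=a-b; return np.degrees(np.arctan2(d[1],d[0]))
le=[onz(t,266,199.5,79),onz(t,295,204,79)]; ue=[onz(t,265,220.3,95.7),onz(t,291.5,224,95.7)]
print("lower edge",le,ang(*le)); print("upper",ue,ang(*ue))
nr=cv2  # clamps
for n,a,b in(("L",(261.1,200),(257.5,223.8)),("R",(297,206.2),(293.5,229.8))):
    A=onz(t,*a,90);B=onz(t,*b,100); print("clamp",n,A[:2],B[:2],(A+B)[:2]/2,ang(A,B))
# neighbour ridge axis in top view
from m2 import cen,big
P=cv2.boxPoints(cv2.minAreaRect(big(t,(196,170,250,250))))
Q=[onz(t,*p,136) for p in P]; print([q[:2].round(1) for q in Q],ang(Q[1],Q[2]))
c=onz(t,224.93,204.08,134.5);print("neigh ridge c",c)
# console edges by hough-ish: panel corners hand
for nm,p,z in(("NR",(303,244),83),("FRtop",(308.5,194.5),41)): print(nm,onz(t,*p,z))
crop(t,190,170,320,250,6,"t3");crop(s,230,155,330,260,5.5,"s3")
E
python3 m3.py| sed -n '/^lower/,$p'
```

```text
lower edge [array([561.99466679,  51.0977686 ,  79.        ]), array([546.55121141, -39.74405895,  79.        ])] 80.35174338398942
upper [array([494.40250842,  55.10143999,  95.7       ]), array([482.03812425, -26.07064621,  95.7       ])] 81.33910382179832
clamp L [558.77183283  66.45684785] [483.43355044  78.19675072] [521.10269163  72.32679928] -8.857121127372771
clamp R [537.86919518 -44.89691017] [463.79646903 -31.43477121] [500.83283211 -38.16584069] -10.300631347854216
top
 a 178 rect [[359.3999938964844, 221.10000610351562], [381.79998779296875, 221.10000610351562], [381.79998779296875, 230.10000610351562], [359.3999938964844, 230.10000610351562]]
top
 a 175 rect [[213.1999969482422, 206.8000030517578], [214.5, 198.10000610351562], [236.8000030517578, 201.6999969482422], [235.39999389648438, 210.39999389648438]]
scene
 a 48 rect [[220.3000030517578, 144.5], [224.3000030517578, 141.6999969482422], [234.89999389648438, 156.8000030517578], [231.0, 159.5]]
 a 115 rect [[229.3000030517578, 134.3000030517578], [236.5, 128.10000610351562], [247.1999969482422, 140.5], [239.899993896
[... 2482 characters left out ...]
71  76  85 112 117 118]
 [120 122 122 103  67  62  72  71  69  62  65  63  63  60  66  64  65  65
   72  83  96  98 112 117 117]
 [120 121 118 114 103 104 111 109  93  85  85  84  83  75  87  89  89  96
  107 114 115 114 116 117 117]
 [119 123 118 120 121 122 119 118 107  93  91  92  91  84 101 118 121 121
  119 120 119 118 117 118 116]
 [121 122 124 119 117 118 120 119 108  98 101  98  94  93 108 122 120 117
  120 120 121 117 120 119 116]]
[array([531.9, 209.6]), array([558.6, 205.9]), array([545.9, 128.9]), array([519.4, 132.9])] 80.6785169583956
neigh ridge c [540.34695302 174.80632128 134.5       ]
NR [421.31359791 -60.76618808  83.        ]
FRtop [583.08616921 -87.42735488  41.        ]
```

View pics/t3.png

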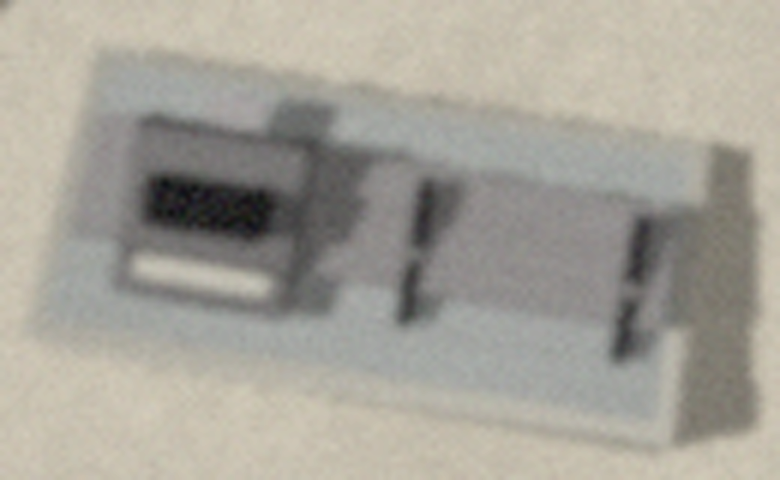

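View pics/s3.png

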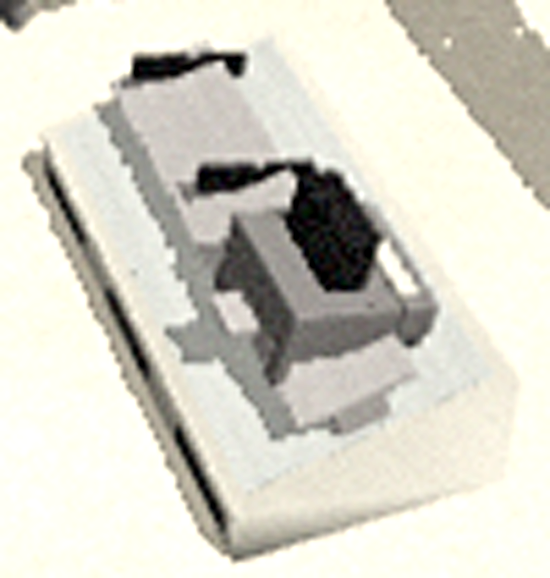

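```bash
cat > ov.py <<'E'
from h import *
import sys
yaw=np.radians(170.7); cu=513.3; cv_=99.4; zc=87.2
u=np.array([np.cos(np.radians(-9.3)),np.sin(np.radians(-9.3)),0]); v=np.array([-u[1],u[0],0])
O=u*cu+v*cv_+np.array([0,0,zc])
a=np.radians(14); ex=-u*np.cos(a)+np.array([0,0,np.sin(a)]); ey=-v; ez=np.cross(ex,ey)
def rail(p): return O+ex*p[0]+ey*p[1]+ez*p[2]
def draw(im,f,x0,y0,k,pts,col):
    q=[((proj(f,p)[0]-x0+.5)*k,(proj(f,p)[1]-y0+.5)*k) for p in pts]
    cv2.polylines(im,[np.int32(q)],True,col,1)
def box(fr,x0,x1,y0,y1,z): return [fr(p) for p in((x0,y0,z),(x1,y0,z),(x1,y1,z),(x0,y1,z))]
if __name__=="__main__":
    t=bot.grab_frame("top");s=bot.grab_frame("scene")
    for f,b,k,n in((t,(190,170,320,250),6,"ovt"),(s,(230,155,330,260),5.5,"ovs")):
        im=cv2.convertScaleAbs(cv2.resize(f["img"][b[1]:b[3],b[0]:b[2]],None,fx=k,fy=k,interpolation=cv2.INTER_CUBIC),alpha=1.5)
        D=lambda p,c:draw(im,f,b[0],b[1],k,p,c)
        D(box(rail,-35,35,-75,235*-1,0),(0,255,0)); D(box(rail,-35,35,-52,52,0),(0,0,255))
        nb=lambda p:rail((-p[0],-160-p[1],p[2]-20))
        for fr,c in((nb,(255,0,0)),):
            D(box(fr,-44.5,44.5,-45,45,52),c);D(box(fr,-2,22,-30,30,90),c);D(box(fr,-2,22,-30,30,52),c)
        cv2.imwrite(f"pics/{n}.png",im)
    print(O,ex,ey,ez)
E
python3 ov.py
```

```text
[522.61645905  15.14221684  87.2       ] [-0.95754188  0.1568035   0.2419219 ] [-0.16160382 -0.98685572 -0.        ] [ 0.23874201 -0.0390955   0.97029573]
```

View pics/ovt.png

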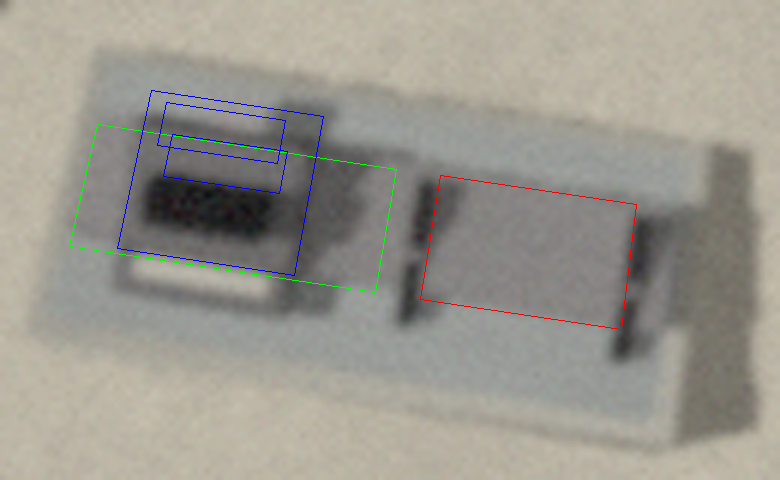

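View pics/ovs.png

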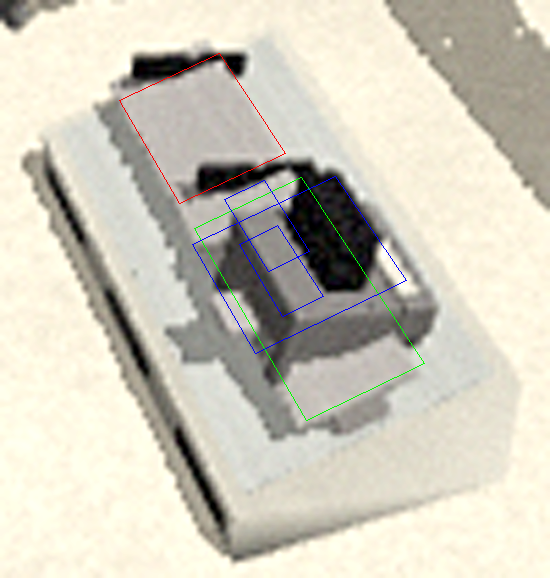

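```bash
python3 - <<'E' | sed -n '/^A/,$p'
from h import *
from ov import O,ex,ey,ez
t=bot.grab_frame("top");s=bot.grab_frame("scene")
for n,a,b in(("A",(242,194.7),(272.7,194.1)),("B",(213.7,190),(284.5,215)),("C",(210,218.3),(309.5,209.5)),("ridge",(224.93,204.08),(289.69,196.5)),
 ("railLend lo",(205.8,189.7),(281.8,233.5)),("railLend up",(202.5,209.7),(305.5,222.3))):
    p,e=tri(t,a,s,b); d=p-O; print(n,p.round(1),round(e,1),"rail:",np.round([d@ex,d@ey,d@ez],1))
E
python3 - <<'E'
import sys; sys.path.insert(0,'.')
from h import *
s=bot.grab_frame("scene"); crop(s,262,170,332,245,8,"s4")
E
```

```text
A [568.5 125.9 121.3] 5.4 rail: [ -18.3 -116.7   39.8]
B [584.4 213.7 116.2] 7.5 rail: [ -21.  -205.9   35.1]
C [500.1 224.8 103.6] 4.2 rail: [  58.4 -203.3    2.4]
ridge [538.9 175.6 136.3] 3.0 rail: [  21.4 -160.9   45.3]
railLend lo [600.7 240.4  69.3] 7.6 rail: [ -43.8 -234.9   -7.5]
railLend up [530.1 250.   87.5] 1.9 rail: [  29.8 -233.    -7.1]
```

```bash
python3 -c "
from h import *
s=bot.grab_frame('scene'); crop(s,262,170,332,245,8,'s4')"
```

```text
(no output)
```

View pics/s4.png

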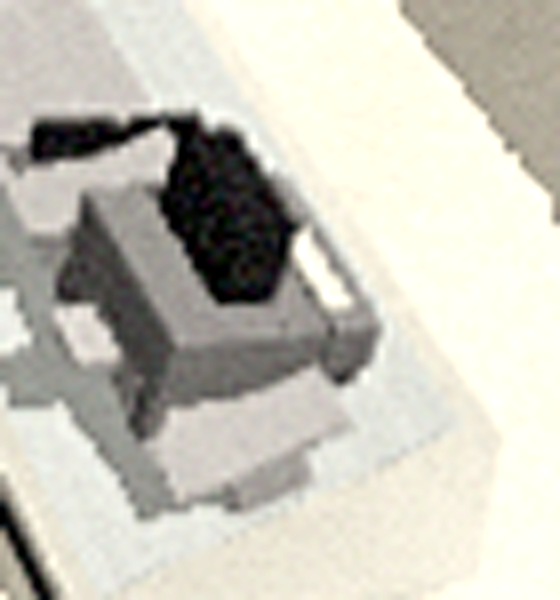

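```bash
python3 - <<'E'
from h import *
s=bot.grab_frame("scene")
u=np.array([.9869,-.1616]);
for n,b,tp in(("near",(323.6,236.8),(324.5,225)),("far",(272.2,256.5),(273.6,244.5))):
    B=onz(s,*b,0)
    zs=np.arange(0,120,1.); P=np.array([proj(s,[B[0],B[1],z]) for z in zs]); i=np.argmin(np.abs(P[:,1]-tp[1])); print(n,B[:2],B[:2]@u,"height",zs[i],P[i])
E
```

```text
near [464.43902574 268.02961421] 415.041288847694 height 55.0 [325.52651142 224.99072051]
far [643.14529706 249.56310535] 594.3906958417276 height 56.0 [272.37901229 244.57512059]
```

```bash
python3 - <<'E'
from h import *
s=bot.grab_frame("scene")
c=s["img"][150:265,225:340]; g=cv2.resize(c,None,fx=5,fy=5,interpolation=cv2.INTER_CUBIC)
l=cv2.createCLAHE(3,(3,3)); lab=cv2.cvtColor(g,cv2.COLOR_BGR2LAB); lab[...,0]=l.apply(lab[...,0]); cv2.imwrite("pics/s5.png",cv2.cvtColor(lab,cv2.COLOR_LAB2BGR))
t=bot.grab_frame("top")
c=t["img"][165:255,190:325]; g=cv2.resize(c,None,fx=5.8,fy=5.8,interpolation=cv2.INTER_CUBIC)
lab=cv2.cvtColor(g,cv2.COLOR_BGR2LAB); lab[...,0]=l.apply(lab[...,0]); cv2.imwrite("pics/t5.png",cv2.cvtColor(lab,cv2.COLOR_LAB2BGR))
E
```

```text
(no output)
```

View pics/s5.png

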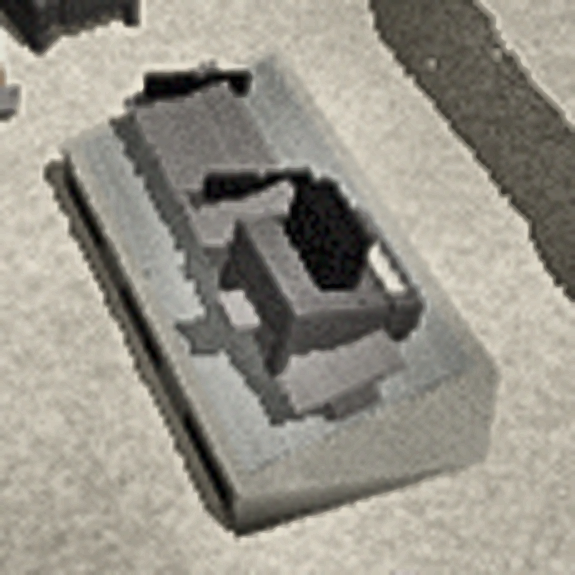

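View pics/t5.png

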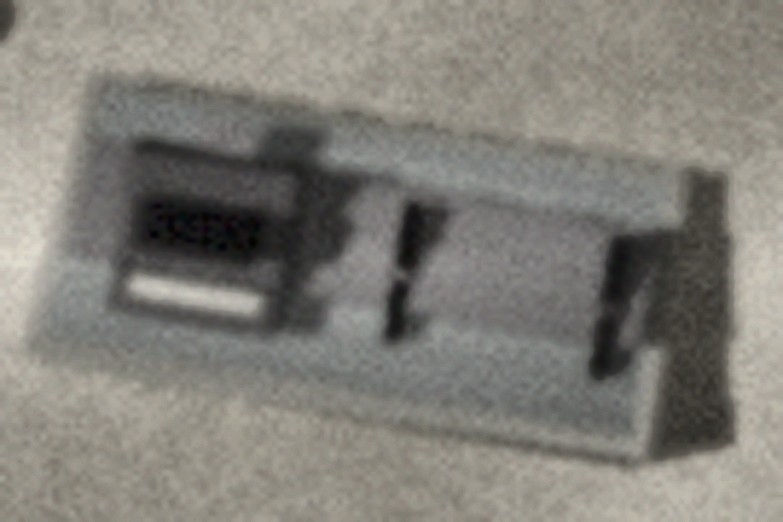

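>>> drive_tool:
  moves:
    - [[0.033, -0.052, 0, 9, 0], [0.066, -0.103, 0, 18.9, 0], [0.1, -0.155, 0, 18.9, 0], [0.133, -0.207, 0, 18.9, 0], [0.166, -0.259, 0, 18.9, 0], [0.2, -0.31, 0, 18.9, 0], [0.233, -0.362, 0, 18.9, 0], [0.236, -0.422, 0, 18.9, 0], [0.239, -0.482, 0, 18.9, 0], [0.242, -0.542, 0, 18.9, 0]]

```text
time_s: 2.4
tcp_pos: [460.1, 68.5, 231.6]
tcp_rot: [-1.216, -1.201, 1.2]
contact_force: [1.2, -0.8, -0.5]
grip_width: 85.6
```

>>> drive_tool:
  moves:
    - [[0.003, -0.06, 0, 0, 0], [0.006, -0.12, 0, 0, 0], [0.009, -0.18, 0, 0, 0], [0.012, -0.24, 0, 0, 0], [0.014, -0.3, 0, 0, 0], [0.016, -0.343, -0.03, 0, 0], [0.016, -0.343, -0.08, 0, 0], [0.016, -0.343, -0.11, 0, 0], [0.016, -0.343, -0.11, 0, 0], [0.016, -0.343, -0.11, 0, 0]]

```text
time_s: 3.65
tcp_pos: [477.0, -274.9, 122.7]
tcp_rot: [-1.217, -1.202, 1.2]
contact_force: [0.6, 0.2, 0.4]
grip_width: 85.9
```

```bash
python3 - <<'E'
from h import *
s=bot.read_state(); M=R.from_rotvec(s["tcp_rot"]).as_matrix(); print(s["tcp_pos"],np.degrees(np.arctan2(M[1,0],M[0,0])),M[:,1],s["joints"].round(2),s["contact_force"])
f=bot.grab_frame("scene");crop(f,190,70,290,175,5.5,"s6")
t=bot.grab_frame("top");crop(t,320,180,420,270,6,"t6")
E
```

```text
[ 476.98315533 -274.87233327  122.72628047] 89.32778420707703 [ 2.72569597e-03 -8.12930362e-04 -9.99995955e-01] [ 0.46  0.63  0.02  1.9  -0.03  0.6   2.06] [0.6177233  0.1924288  0.36395942]
```

View pics/s6.png

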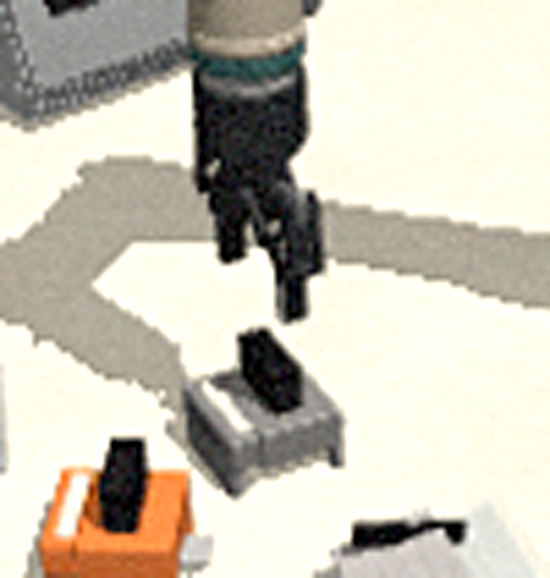

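View pics/t6.png

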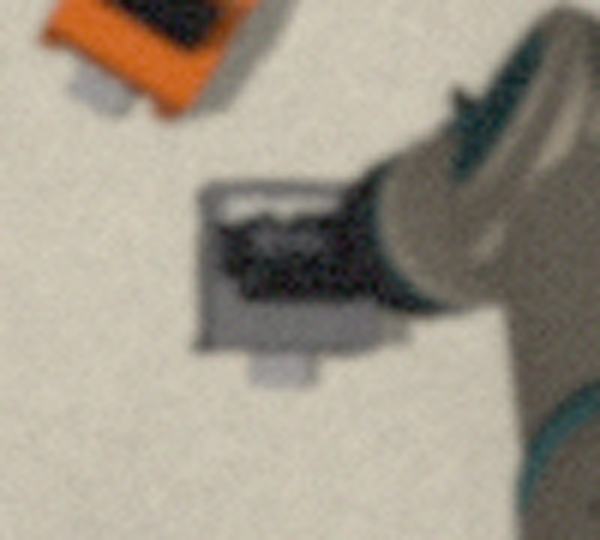

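>>> drive_tool:
  moves:
    - [[-0.001, 0, -0.03, 0, 0], [-0.001, 0, -0.055, 0, 0], [-0.001, 0, -0.063, 0, 0], [-0.001, 0, -0.063, 0, 0], [-0.001, 0, -0.063, 0, 1], [-0.001, 0, -0.063, 0, 1], [-0.001, 0, -0.063, 0, 1], [-0.001, 0, -0.063, 0, 1], [-0.001, 0, -0.063, 0, 1], [-0.001, 0, -0.063, 0, 1]]
  force: 70

```text
time_s: 5.0
tcp_pos: [476.9, -274.7, 61.7]
tcp_rot: [-1.22, -1.204, 1.199]
contact_force: [-1.7, 1.7, 6.7]
grip_width: 58.7
```

```bash
python3 - <<'E'
from h import *
s=bot.read_state(); print(s["tcp_pos"],s["contact_force"],s["grip_width"])
f=bot.grab_frame("scene");crop(f,190,70,290,175,5.5,"s7")
E
```

```text
[ 476.85614149 -274.65388861   61.73888012] [-1.69990166  1.69097374  6.65918787] 58.707342695009864
```

View pics/s7.png

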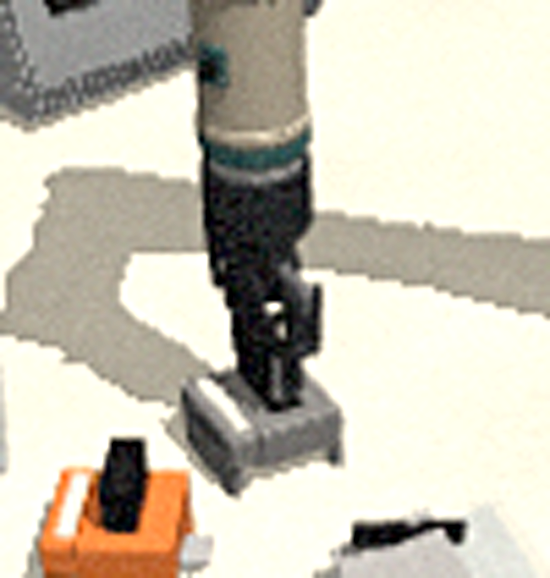

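>>> drive_tool:
  moves:
    - [[0, 0, 0.04, 0, 1], [0, 0, 0.09, 0, 1], [-0.005, 0.03, 0.12, 0, 1], [-0.02, 0.085, 0.12, 0, 1], [-0.034, 0.14, 0.12, 0, 1], [-0.048, 0.195, 0.12, -4, 1], [-0.061, 0.25, 0.12, -8.6, 1], [-0.075, 0.305, 0.12, -8.6, 1], [-0.088, 0.36, 0.12, -8.6, 1], [-0.093, 0.379, 0.12, -8.6, 1]]

```text
time_s: 6.3
tcp_pos: [382.7, 107.7, 182.1]
tcp_rot: [-1.283, -1.097, 1.091]
contact_force: [0.0, -0.3, -3.3]
grip_width: 58.6
```

```bash
cat > st.py <<'E'
from h import *
U=np.array([.98686,-.16160]);V=np.array([.1616,.98686])
def st():
    s=bot.read_state(); M=R.from_rotvec(s["tcp_rot"]).as_matrix(); p=s["tcp_pos"]
    print("tcp",p.round(1),"u",round(p[:2]@U,1),"v",round(p[:2]@V,1),"yaw",np.degrees(np.arctan2(M[1,0],M[0,0])).round(2),"tilt",M[:,1].round(3)); F=s["contact_force"]; print("F",F.round(1),"Fu",round(F[:2]@U,1),"T",s["ft_torque"].round(2),"w",round(s["grip_width"],1),"q",s["joints"].round(2),s["time_s"])
st()
E
cat > look.py <<'E'
import sys
from h import *
n=sys.argv[1]; a=list(map(int,sys.argv[2:6])) 
f=bot.grab_frame(sys.argv[6]); k=min(780/(a[2]-a[0]),580/(a[3]-a[1])); crop(f,*a,k,n)
E
python3 st.py; python3 look.py s8 200 80 350 240 scene
```

```text
tcp [382.7 107.7 182.1] u 360.2 v 168.2 yaw 81.06 tilt [ 0.005 -0.001 -1.   ]
F [ 0.  -0.3 -3.3] Fu 0.1 T [-0.06  0.03  0.02] w 58.6 q [-0.42  0.36  0.09  2.24 -0.06  0.54  1.13] 6.3
```

View pics/s8.png

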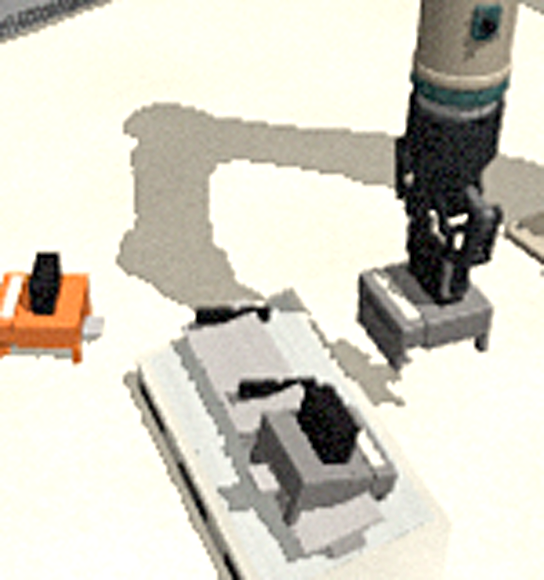

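>>> drive_tool:
  moves:
    - [[0, 0, -0.025, -0.4, 1], [0, 0, -0.046, -0.4, 1], [0, 0, -0.046, -0.4, 1], [0, 0, -0.046, -0.4, 1], [0.005, -0.001, -0.046, -0.4, 1], [0.01, -0.0016, -0.046, -0.4, 1], [0.015, -0.0025, -0.046, -0.4, 1], [0.02, -0.0033, -0.046, -0.4, 1], [0.025, -0.004, -0.046, -0.4, 1], [0.025, -0.004, -0.046, -0.4, 1]]

```text
time_s: 7.6
tcp_pos: [400.0, 105.4, 134.9]
tcp_rot: [-1.275, -1.082, 1.096]
contact_force: [-11.9, 4.7, 0.8]
grip_width: 58.7
```

```bash
python3 st.py; python3 look.py s9 240 100 350 210 scene
```

```text
tcp [400.  105.4 134.9] u 377.8 v 168.6 yaw 80.77 tilt [-0.01  -0.001 -1.   ]
F [-11.9   4.7   0.8] Fu -12.5 T [ 1.21  3.05 -0.26] w 58.7 q [-0.37  0.48  0.07  2.24 -0.08  0.44  1.17] 7.6
```

View pics/s9.png

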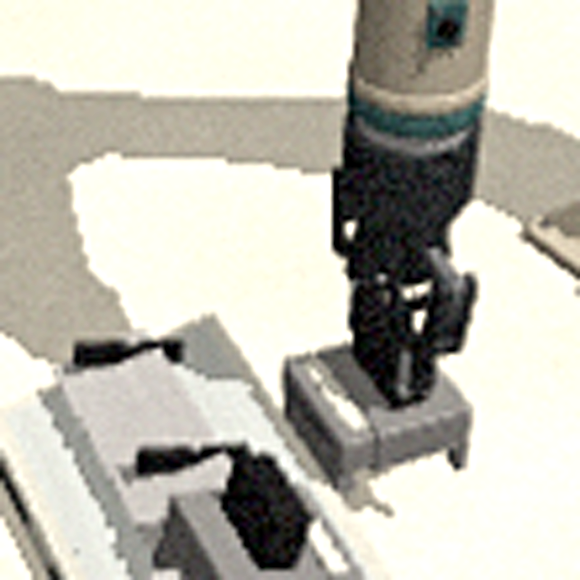

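>>> drive_tool:
  moves:
    - [[0.004, -0.0007, 0, 0, 1], [0.008, -0.0013, 0, 0, 1], [0.012, -0.002, -0.001, 0, 1], [0.016, -0.0026, -0.001, 0, 1], [0.02, -0.0033, -0.002, 0, 1], [0.02, -0.0033, -0.002, 0, 1], [0.02, -0.0033, -0.002, 0, 1], [0.02, -0.0033, -0.002, 0, 1], [0.02, -0.0033, -0.002, 0, 1], [0.02, -0.0033, -0.002, 0, 1]]
  force: 30

```text
time_s: 8.9
tcp_pos: [410.2, 102.5, 131.6]
tcp_rot: [-1.263, -1.067, 1.108]
contact_force: [-15.4, 5.1, 4.4]
grip_width: 58.9
```

```bash
python3 st.py; python3 look.py s10 240 100 350 210 scene
```

```text
tcp [410.2 102.5 131.6] u 388.2 v 167.5 yaw 80.85 tilt [-0.03  -0.003 -1.   ]
F [-15.4   5.1   4.4] Fu -16.0 T [ 1.24  3.89 -0.31] w 58.9 q [-0.35  0.5   0.06  2.2  -0.08  0.47  1.19] 8.9
```

View pics/s10.png

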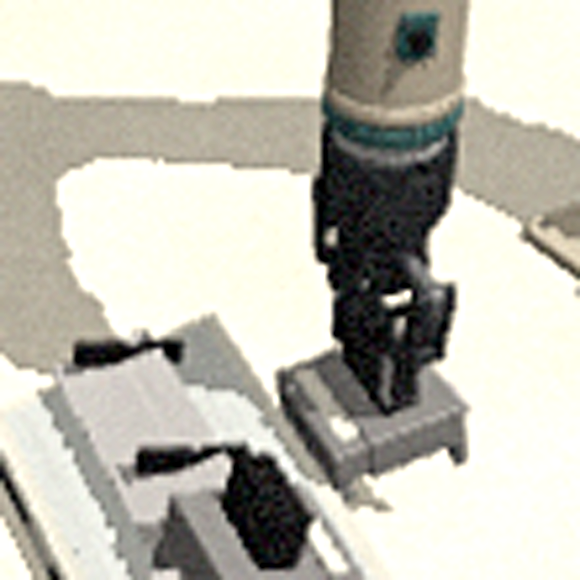

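>>> drive_tool:
  moves:
    - [[0.008, -0.0013, 0, 0, 1], [0.014, -0.0023, 0, 0, 1], [0.02, -0.0033, 0, 0, 1], [0.026, -0.0042, 0, 0, 1], [0.032, -0.0052, 0, 0, 1], [0.036, -0.0058, 0, 0, 1], [0.036, -0.0058, 0, 0, 1], [0.036, -0.0058, 0, 0, 1], [0.036, -0.0058, 0, 0, 1], [0.036, -0.0058, 0, 0, 1]]
  force: 20

```text
time_s: 10.2
tcp_pos: [439.7, 97.7, 131.6]
tcp_rot: [-1.253, -1.059, 1.116]
contact_force: [-12.2, 3.3, 11.8]
grip_width: 58.6
```

```bash
python3 st.py; python3 look.py s11 240 100 350 210 scene
```

```text
tcp [439.7  97.7 131.6] u 418.1 v 167.5 yaw 80.95 tilt [-0.042 -0.002 -0.999]
F [-12.2   3.3  11.8] Fu -12.6 T [ 1.02  3.13 -0.11] w 58.6 q [-0.31  0.53  0.06  2.12 -0.07  0.53  1.21] 10.2
```

View pics/s11.png

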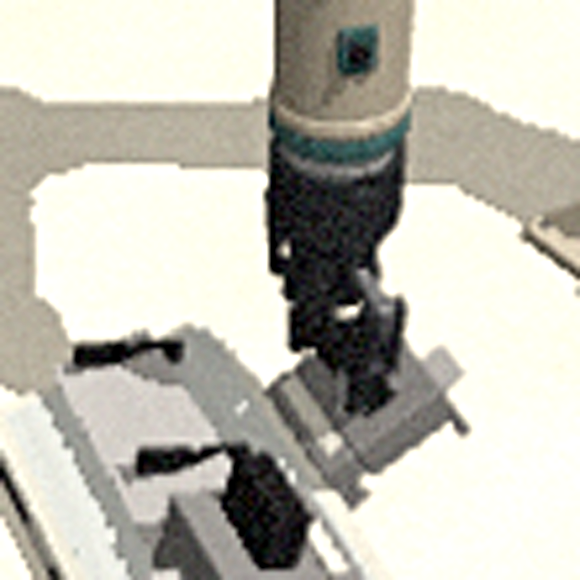

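>>> drive_tool:
  moves:
    - [[-0.01, 0.0016, 0.005, 0, 1], [-0.01, 0.0016, 0.05, 0, 1], [-0.01, 0.0016, 0.09, 0, 1], [-0.02, -0.03, 0.1, 0, 1], [-0.02, -0.067, 0.1, 0, 1], [0, -0.067, 0.1, 0, 1], [0, -0.067, 0.1, 0, 1], [0, -0.067, 0.1, 0, 1], [0, -0.067, 0.1, 0, 1], [0, -0.067, 0.1, 0, 1]]
  force: 70

```text
time_s: 11.5
tcp_pos: [439.2, 31.0, 231.5]
tcp_rot: [-1.253, -1.059, 1.117]
contact_force: [1.0, -0.4, -2.8]
grip_width: 58.7
```

```bash
python3 st.py; python3 look.py s12 240 70 340 180 scene;python3 look.py t12 230 190 330 270 top
```

```text
tcp [439.2  31.  231.5] u 428.4 v 101.6 yaw 80.99 tilt [-0.043 -0.002 -0.999]
F [ 1.  -0.4 -2.8] Fu 1.1 T [-0.04 -0.16 -0.02] w 58.7 q [-0.21  0.36  0.1   2.04 -0.05  0.79  1.34] 11.5
```

View pics/s12.png

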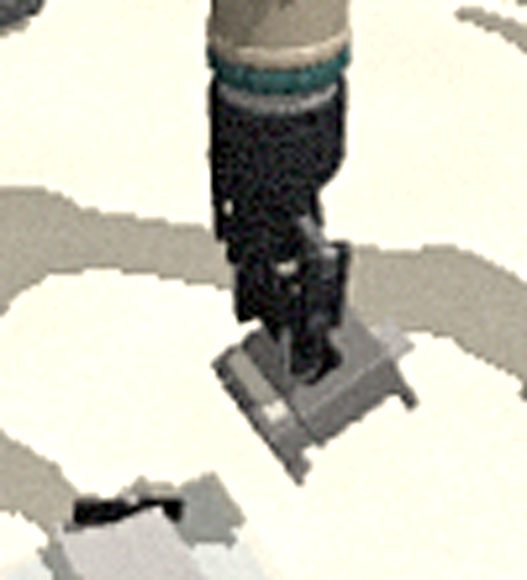

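View pics/t12.png

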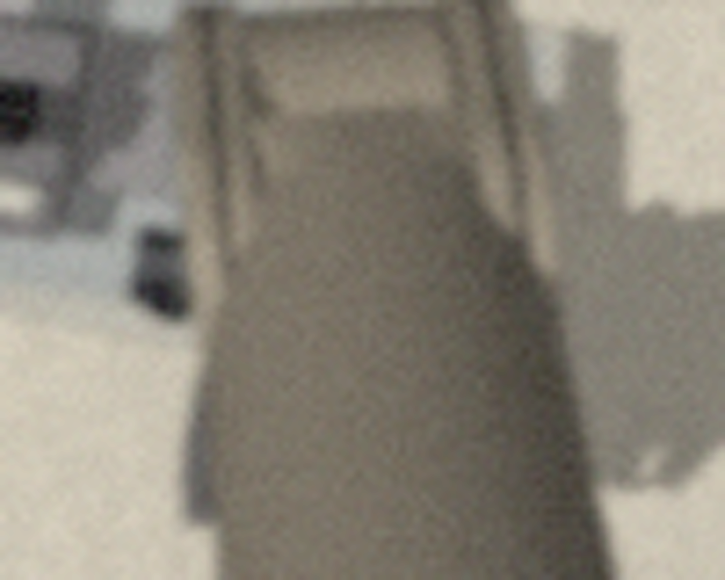

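```bash
python3 look.py s13 276 128 322 166 scene
```

```text
(no output)
```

View pics/s13.png

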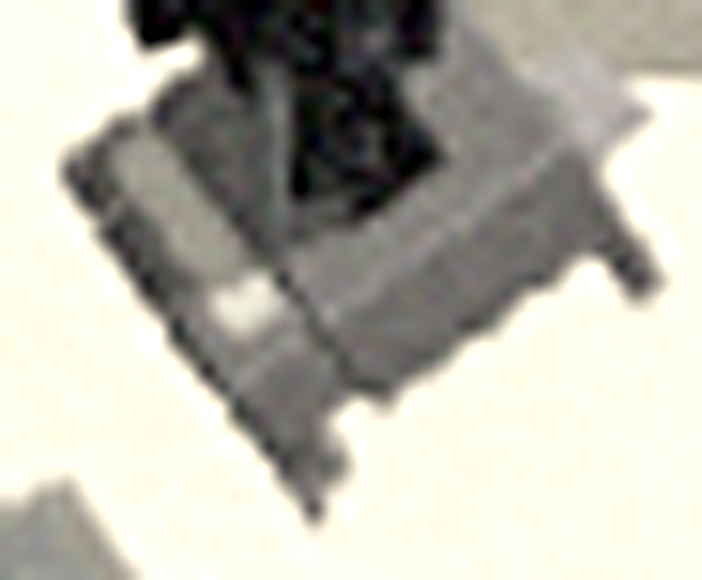

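```bash
python3 - <<'E'
from h import *
s=bot.grab_frame("scene"); k=min(780/46,580/38)
U=np.array([.98686,-.16160,0]);V=np.array([.1616,.98686,0])
def pl(x,y,v):
    o,d=ray(s,(x+.5)/k-.5+276,(y+.5)/k-.5+128); p=o+d*(v-o@V)/(d@V); return np.array([p@U,p[2]])
g=lambda n,x,y,v:print(n,pl(x,y,v).round(1))
a=pl(235,385,146.6);b=pl(580,150,146.6);print("top",a,b,np.degrees(np.arctan2(b[1]-a[1],a[0]-b[0])),np.linalg.norm(a-b))
a=pl(380,400,146.6);b=pl(600,255,146.6);print("bearing",a,b,np.degrees(np.arctan2(b[1]-a[1],a[0]-b[0])),np.linalg.norm(a-b))
a=pl(315,520,141.6);b=pl(640,298,144.6);print("lip-skid",a,b,np.degrees(np.arctan2(b[1]-a[1],a[0]-b[0])),np.linalg.norm(a-b))
a=pl(235,385,146.6);b=pl(315,520,141.6);print("lip end",a,b,np.degrees(np.arctan2(a[0]-b[0],a[1]-b[1])),np.linalg.norm(a-b))
# predicted module pts for theta, grip at hold point
st=bot.read_state();M=R.from_rotvec(st["tcp_rot"]).as_matrix();gp=st["tcp_pos"]-18.7*M[:,1];gu=gp@U
print("grip",gu,gp[2])
for th in(34,37,40,43):
    c,sn=np.cos(np.radians(th)),np.sin(np.radians(th)); f=lambda x,z:np.round([gu-((x-10)*c-(z-80.4)*sn),gp[2]+(x-10)*sn+(z-80.4)*c],1)
    print(th,"lip-top",f(-44.5,52),"foot-top",f(44.5,52),"lipbot",f(-43,0),"skid",f(46,0),"nose",f(-32,10))
E
```

```text
top [448.35164799 203.66531844] [373.59866668 241.29662461] 26.721084427344724 83.69064116323311
bearing [414.81298066 190.46707589] [366.29736233 213.70073591] 25.589309255365876 53.79189697157976
lip-skid [425.32898975 158.79330072] [354.36995599 198.38421208] 29.15891292785123 81.25653656073997
lip end [448.35164799 203.66531844] [425.32898975 158.79330072] 27.161172592569866 50.43352819505531
grip 429.58632587568235 250.2503332813837
34 lip-top [458.9 196.2] foot-top [385.1 246. ] lipbot [428.6 154. ] skid [354.8 203.7] nose [425.  168.4]
37 lip-top [456.  194.8] foot-top [384.9 248.3] lipbot [423.5 154.1] skid [352.4 207.7] nose [420.8 168.8]
40 lip-top [453.1 193.5] foot-top [384.9 250.7] lipbot [418.5 154.6] skid [350.3 211.8] nose [416.5 169.3]
43 lip-top [450.1 192.3] foot-top [385. 253.] lipbot [413.5 155.3] skid [348.4 216. ] nose [412.3 170.1]
```

```bash
python3 - <<'E'
from h import *
s=bot.grab_frame("scene"); k=min(780/46,580/38)
U=np.array([.98686,-.16160,0]);V=np.array([.1616,.98686,0])
def pl(x,y,v):
    o,d=ray(s,(x+.5)/k-.5+276,(y+.5)/k-.5+128); p=o+d*(v-o@V)/(d@V); return np.array([p@U,p[2]]).round(1)
print(pl(282,238,141.6),pl(282,238,131.6),pl(440,155,131.6),pl(300,205,131.6))
st=bot.read_state(); 
p=st["tcp_pos"]
for d in(-11,11): 
    q=p+U*d+V*30; a=proj(s,q); print("tip",d,((a[0]-276+.5)*k,(a[1]-128+.5)*k))
    q=p+U*d+V*42; a=proj(s,q); print("tip",d,((a[0]-276+.5)*k,(a[1]-128+.5)*k))
g=cv2.cvtColor(s["img"],cv2.COLOR_BGR2GRAY)[126:150,276:312]; G=cv2.resize(g,None,fx=20,fy=20,interpolation=cv2.INTER_CUBIC); cv2.imwrite("pics/s14.png",cv2.convertScaleAbs(G,alpha=4))
E
```

```text
[437.1 233.5] [432.  225.7] [397.2 236.8] [428.4 232.8]
tip -11 (np.float64(346.80816618516855), np.float64(198.77718151925052))
tip -11 (np.float64(372.7498609357844), np.float64(230.20788686596524))
tip 11 (np.float64(248.29303685827088), np.float64(222.53099625681736))
tip 11 (np.float64(273.62857474293355), np.float64(254.30021138089137))
```

View pics/s14.png

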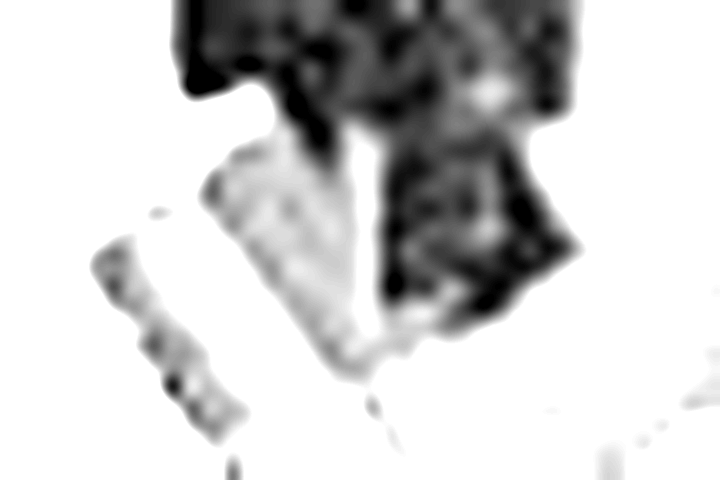

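>>> drive_tool:
  moves:
    - [[-0.022, 0.03, 0, 0, 1], [-0.0124, 0.0689, -0.02, 0, 1], [-0.0124, 0.0689, -0.06, 0, 1], [-0.0124, 0.0689, -0.092, 0, 1], [-0.0124, 0.0689, -0.092, 0, 1], [-0.002, 0.0672, -0.092, 0, 1], [0.005, 0.0661, -0.092, 0, 1], [0.011, 0.0651, -0.092, 0, 1], [0.017, 0.0641, -0.092, 0, 1], [0.017, 0.0641, -0.092, 0, 1]]
  force: 45

```text
time_s: 13.0
tcp_pos: [453.7, 95.7, 140.6]
tcp_rot: [-1.248, -1.055, 1.118]
contact_force: [-7.2, 2.5, 6.4]
grip_width: 58.9
```

```bash
python3 st.py; python3 look.py s15 260 130 330 195 scene
```

```text
tcp [453.7  95.7 140.6] u 432.3 v 167.8 yaw 80.96 tilt [-0.049 -0.001 -0.999]
F [-7.2  2.5  6.4] Fu -7.5 T [ 0.72  2.13 -0.06] w 58.9 q [-0.3   0.53  0.06  2.07 -0.07  0.59  1.23] 13.0
```

View pics/s15.png

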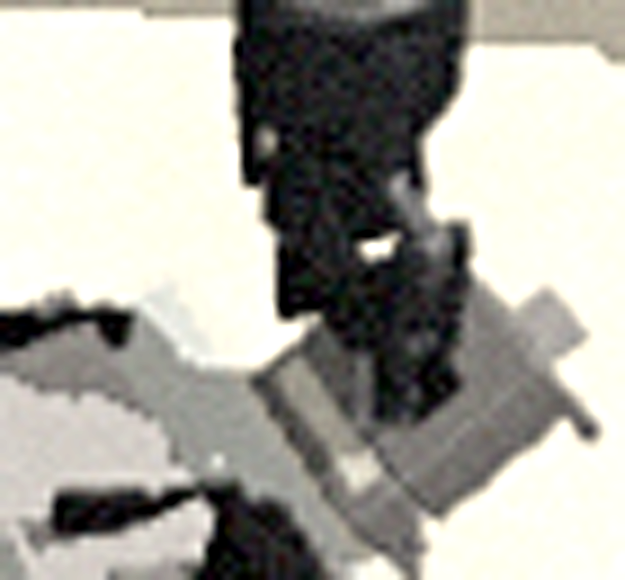

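>>> drive_tool:
  moves:
    - [[-0.012, 0.002, 0.005, 0, 1], [-0.012, 0.002, 0.05, 0, 1], [-0.012, 0.002, 0.085, 0, 1], [-0.012, -0.03, 0.085, 0, 1], [0.01, -0.067, 0.085, 0, 1], [0.04, -0.078, 0.085, 0, 1], [0.04, -0.078, 0.085, 0, 1], [0.04, -0.078, 0.085, 0, 1], [0.04, -0.078, 0.085, 0, 1], [0.04, -0.078, 0.085, 0, 1]]
  force: 70

```text
time_s: 14.3
tcp_pos: [493.2, 18.2, 225.8]
tcp_rot: [-1.248, -1.056, 1.119]
contact_force: [0.5, 0.1, -3.3]
grip_width: 58.8
```

```bash
python3 st.py; python3 look.py s16 255 120 309 160 scene; python3 look.py s16b 230 100 320 200 scene
```

```text
tcp [493.2  18.2 225.8] u 483.8 v 97.6 yaw 81.02 tilt [-0.048 -0.001 -0.999]
F [ 0.5  0.1 -3.3] Fu 0.4 T [-0.04 -0.2  -0.04] w 58.8 q [-0.16  0.44  0.1   1.91 -0.06  0.84  1.38] 14.3
```

View pics/s16.png

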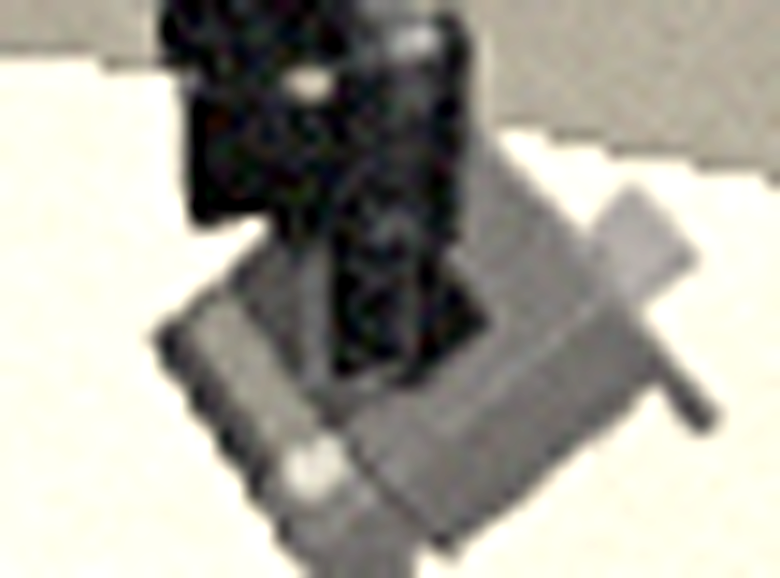

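View pics/s16b.png

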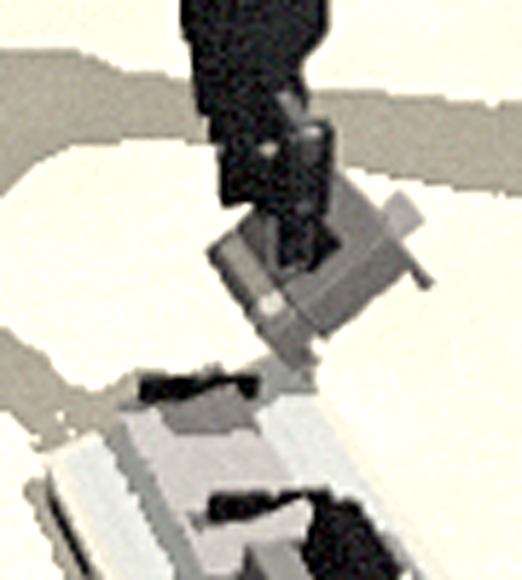

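```bash
python3 look.py s17 260 130 306 168 scene
```

```text
(no output)
```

View pics/s17.png

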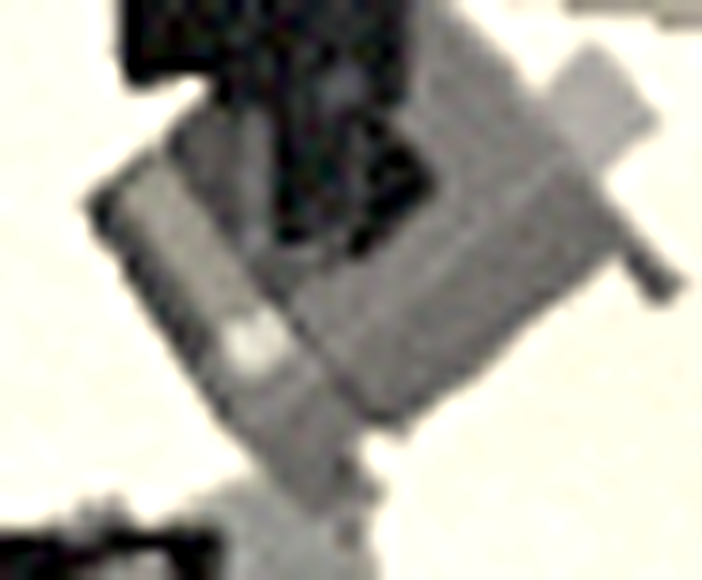

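```bash
python3 - <<'E'
from h import *
s=bot.grab_frame("scene"); k=min(780/46,580/38)
U=np.array([.98686,-.16160,0]);V=np.array([.1616,.98686,0])
vc=97.6
def pl(x,y,dv):
    o,d=ray(s,(x+.5)/k-.5+260,(y+.5)/k-.5+130); p=o+d*(vc+dv-o@V)/(d@V); return np.array([p@U,p[2]])
def A(n,a,b): print(n,a.round(1),b.round(1),np.degrees(np.arctan2(b[1]-a[1],a[0]-b[0])).round(1),np.linalg.norm(a-b).round(1))
LT=pl(237,428,45);FT=pl(585,165,45);B1=pl(390,430,45);B2=pl(615,245,45);LB=pl(345,540,40);SK=pl(665,300,43);N=pl(380,490,40)
A("top",LT,FT);A("bearing",B1,B2);A("lipbot-skid",LB,SK);print("nose tip",N)
ridge=pl(435,185,30);print("ridge(22,52)",ridge,"finger tip",pl(258,255,42))
st=bot.read_state();M=R.from_rotvec(st["tcp_rot"]).as_matrix();gp=st["tcp_pos"]-18.7*M[:,1];gu=gp@U;print("grip",gu,gp[2])
# least squares 2D rigid fit of module points
mp=np.array([[-44.5,52],[44.5,52],[-20,20],[38,20],[-43,0],[46,0],[-28,10],[22,52]],float)
ob=np.array([LT,FT,B1,B2,LB,SK,N,ridge])
w=np.stack([-ob[:,0],ob[:,1]],1) # x toward robot
a=mp-mp.mean(0);b=w-w.mean(0); th=np.arctan2((a[:,0]*b[:,1]-a[:,1]*b[:,0]).sum(),(a*b).sum())
Rm=np.array([[np.cos(th),-np.sin(th)],[np.sin(th),np.cos(th)]]); t=w.mean(0)-Rm@mp.mean(0)
print("theta",np.degrees(th)); print("res",(w-(mp@Rm.T+t)).round(1).tolist())
n=Rm@[-32,10]+t; print("nose c u",-n[0],"z",n[1],"rel tcp",-n[0]-st["tcp_pos"]@U,n[1]-st["tcp_pos"][2])
gm=Rm.T@(np.array([-gu,gp[2]])-t);print("grip in module",gm)
E
```

```text
top [500.  197.1] [425.1 241.2] 30.5 86.9
bearing [465.8 186.7] [417.  219.6] 34.0 58.8
lipbot-skid [472.7 156.5] [403.3 200.8] 32.6 82.3
nose tip [465.08694052 167.46248147]
ridge(22,52) [450.81582169 233.60062402] finger tip [494.81221072 236.17456989]
grip 485.0901964727189 244.36275516299634
theta 32.87081462426518
res [[3.2, -0.2], [3.3, -4.4], [-0.6, 3.1], [-0.5, 4.4], [1.0, 2.1], [-4.4, -1.9], [1.4, -3.5], [-3.5, 0.3]]
nose c u 469.86034302941573 z 168.76353635796843 rel tcp -14.34147427597452 -56.921123510355784
grip in module [-3.76027365 81.76146721]
```

>>> drive_tool:
  moves:
    - [[0.04, -0.006, 0, 0, 1], [0.08, -0.0115, 0, 0, 1], [0.0891, -0.0125, 0, 0, 1], [0.0891, -0.0125, -0.01, 0, 1], [0.0891, -0.0125, -0.04, 0, 1], [0.0891, -0.0125, -0.07, 0, 1], [0.0891, -0.0125, -0.08, 0, 1], [0.0891, -0.0125, -0.08, 0, 1], [0.0891, -0.0125, -0.08, 0, 1], [0.0891, -0.0125, -0.08, 0, 1]]

```text
time_s: 15.75
tcp_pos: [583.4, 5.4, 146.8]
tcp_rot: [-1.249, -1.057, 1.118]
contact_force: [0.5, 0.5, -3.3]
grip_width: 58.8
```

```bash
python3 st.py; python3 look.py s18 225 140 295 195 scene;  python3 look.py t18 230 170 330 250 top
```

```text
tcp [583.4   5.4 146.8] u 574.8 v 99.6 yaw 80.99 tilt [-0.046 -0.001 -0.999]
F [ 0.5  0.5 -3.3] Fu 0.4 T [-0.03 -0.18 -0.01] w 58.8 q [-0.11  0.66  0.09  1.75 -0.08  0.78  1.43] 15.75
```

View pics/s18.png

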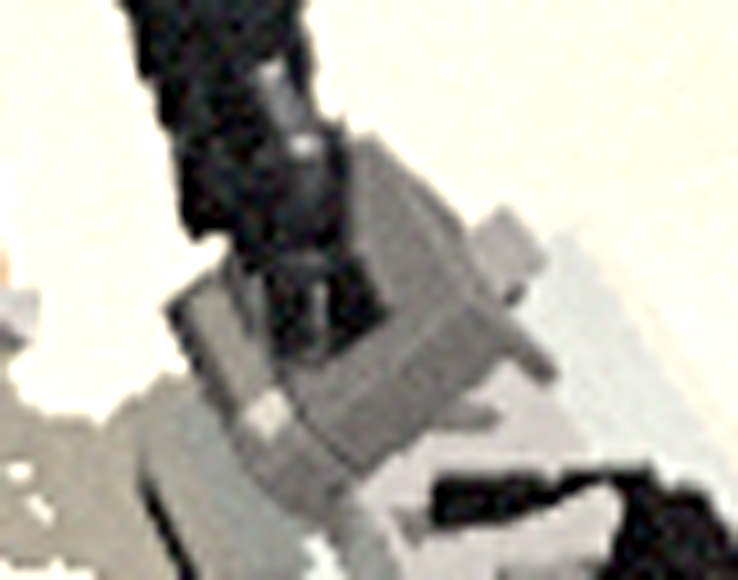

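View pics/t18.png

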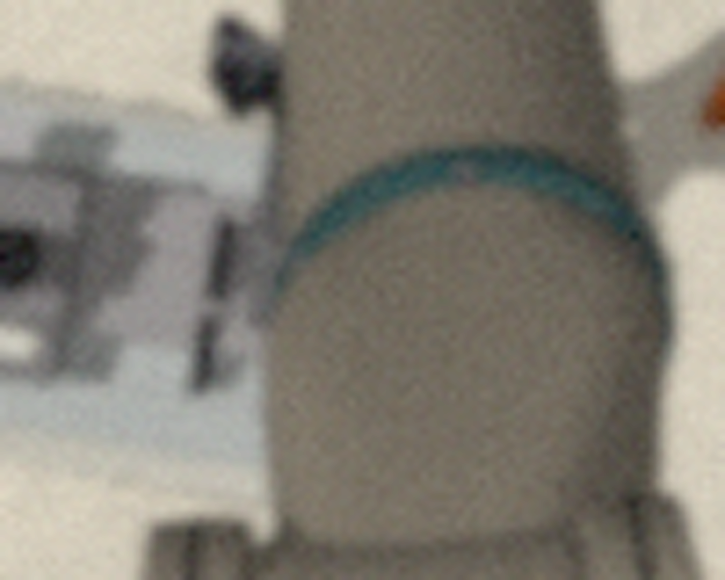

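>>> drive_tool:
  moves:
    - [[0, 0, -0.01, 0, 1], [0, 0, -0.016, 0, 1], [0, 0, -0.018, 0, 1], [0, 0, -0.02, 0, 1], [0, 0, -0.022, 0, 1], [0, 0, -0.024, 0, 1], [0, 0, -0.025, 0, 1], [0, 0, -0.026, 0, 1], [0, 0, -0.026, 0, 1], [0, 0, -0.026, 0, 1]]

```text
time_s: 17.1
tcp_pos: [583.5, 5.3, 121.4]
tcp_rot: [-1.25, -1.058, 1.117]
contact_force: [-1.7, -1.0, 5.3]
grip_width: 58.8
```

```bash
python3 st.py; python3 look.py s19 225 140 295 195 scene
```

```text
tcp [583.5   5.3 121.4] u 575.0 v 99.5 yaw 80.98 tilt [-0.046 -0.001 -0.999]
F [-1.7 -1.   5.3] Fu -1.5 T [0.07 0.34 0.  ] w 58.8 q [-0.11  0.69  0.08  1.76 -0.08  0.73  1.43] 17.1
```

View pics/s19.png

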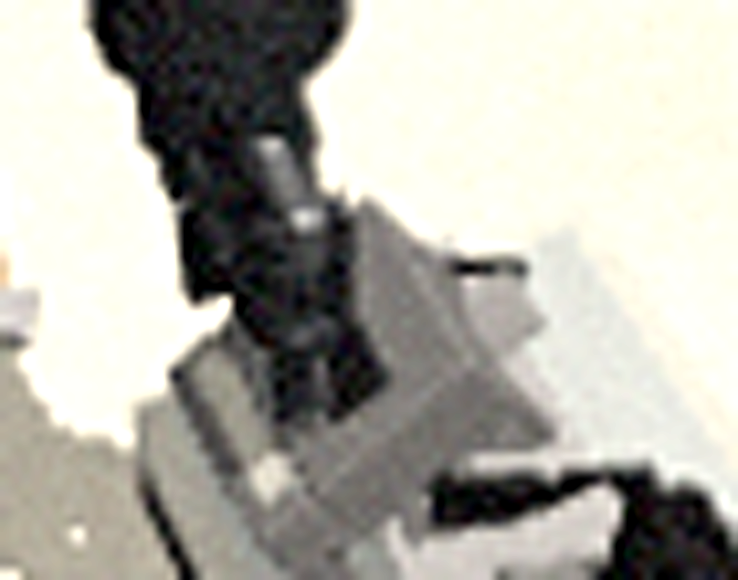

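>>> drive_tool:
  moves:
    - [[0, 0, 0.002, 0, 1], [0, 0, 0.003, 0, 1], [-0.003, 0.0005, 0.0037, 0, 1], [-0.006, 0.001, 0.0045, 0, 1], [-0.009, 0.0015, 0.0052, 0, 1], [-0.012, 0.002, 0.006, 0, 1], [-0.015, 0.0025, 0.0067, 0, 1], [-0.015, 0.0025, 0.0067, 0, 1], [-0.015, 0.0025, 0.0067, 0, 1], [-0.015, 0.0025, 0.0067, 0, 1]]

```text
time_s: 18.4
tcp_pos: [568.7, 7.8, 128.0]
tcp_rot: [-1.25, -1.058, 1.117]
contact_force: [0.1, 0.0, -2.9]
grip_width: 58.8
```

```bash
python3 st.py; python3 look.py s20 225 140 295 195 scene
```

```text
tcp [568.7   7.8 128. ] u 560.0 v 99.6 yaw 80.98 tilt [-0.046 -0.001 -0.999]
F [ 0.1  0.  -2.9] Fu 0.1 T [-0.01 -0.2  -0.04] w 58.8 q [-0.12  0.67  0.09  1.8  -0.08  0.72  1.43] 18.4
```

View pics/s20.png

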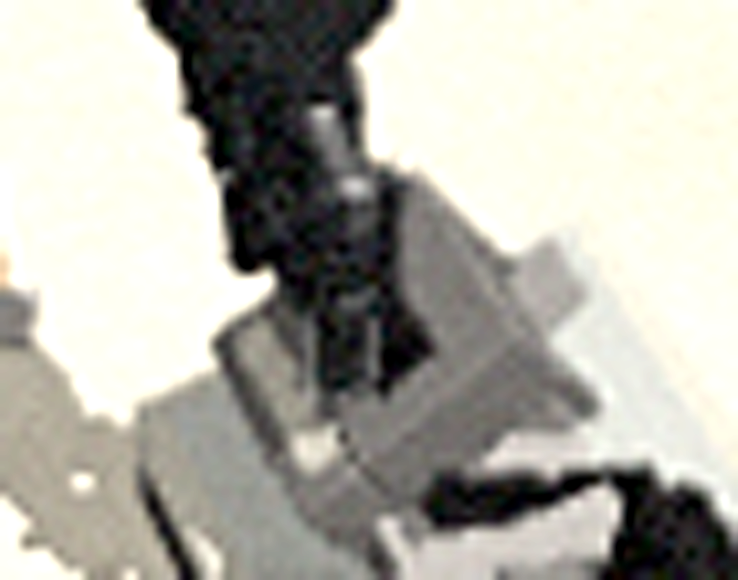

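>>> drive_tool:
  moves:
    - [[-0.002, 0.0003, 0.0005, 0, 1], [-0.004, 0.0006, 0.001, 0, 1], [-0.006, 0.001, 0.0015, 0, 1], [-0.008, 0.0013, 0.002, 0, 1], [-0.01, 0.0016, 0.0025, 0, 1], [-0.01, 0.0016, 0.0025, 0, 1], [-0.01, 0.0016, 0.0025, 0, 1], [-0.01, 0.0016, 0.0025, 0, 1], [-0.01, 0.0016, 0.0025, 0, 1], [-0.01, 0.0016, 0.0025, 0, 1]]

```text
time_s: 19.7
tcp_pos: [561.8, 8.8, 129.6]
tcp_rot: [-1.255, -1.062, 1.114]
contact_force: [8.0, -2.4, -19.7]
grip_width: 58.3
```

```bash
python3 st.py; python3 look.py s21 225 140 295 195 scene
```

```text
tcp [561.8   8.8 129.6] u 553.0 v 99.5 yaw 80.95 tilt [-0.039 -0.002 -0.999]
F [  8.   -2.4 -19.7] Fu 8.3 T [-0.45 -2.72 -0.08] w 58.3 q [-0.12  0.66  0.09  1.83 -0.08  0.7   1.42] 19.7
```

View pics/s21.png

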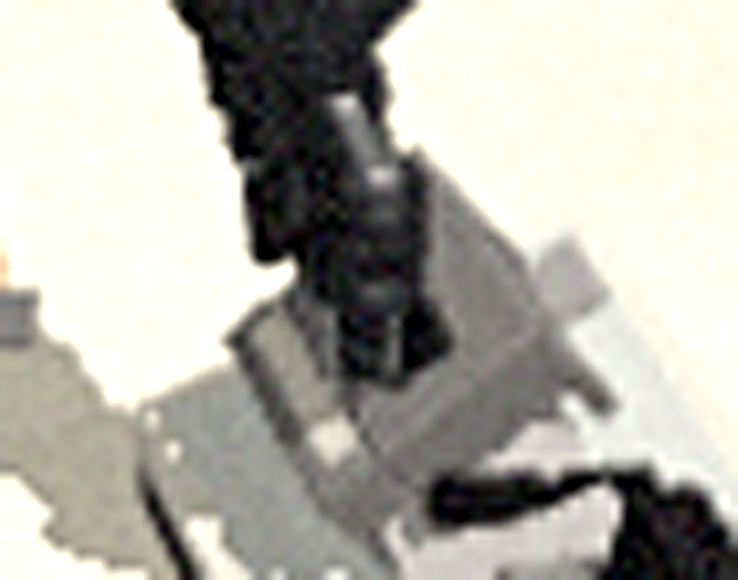

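>>> drive_tool:
  moves:
    - [[-0.001, 0, -0.001, 0, 1], [-0.004, 0.0007, -0.001, 0, 1], [-0.007, 0.0011, -0.001, 0, 1], [-0.01, 0.0016, -0.001, 0, 1], [-0.013, 0.0021, -0.001, 0, 1], [-0.016, 0.0026, -0.001, 0, 1], [-0.019, 0.0031, -0.001, 0, 1], [-0.022, 0.0036, -0.001, 0, 1], [-0.022, 0.0036, -0.001, 0, 1], [-0.022, 0.0036, -0.001, 0, 1]]
  force: 25

```text
time_s: 21.0
tcp_pos: [546.3, 11.4, 129.3]
tcp_rot: [-1.266, -1.07, 1.107]
contact_force: [14.0, -2.6, -16.0]
grip_width: 58.9
```

```bash
python3 st.py; python3 look.py s22 225 140 295 195 scene
```

```text
tcp [546.3  11.4 129.3] u 537.3 v 99.5 yaw 80.85 tilt [-0.026 -0.003 -1.   ]
F [ 14.   -2.6 -16. ] Fu 14.2 T [-0.72 -3.62 -0.26] w 58.9 q [-0.13  0.63  0.09  1.88 -0.08  0.66  1.42] 21.0
```

View pics/s22.png

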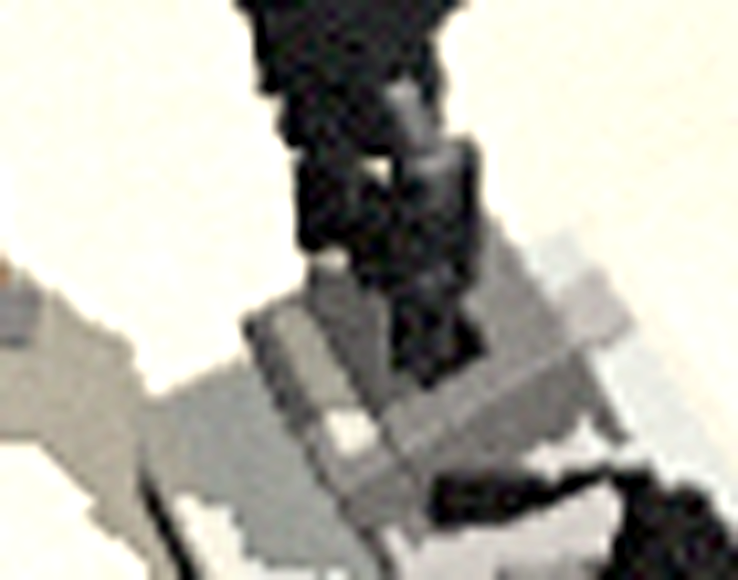

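>>> drive_tool:
  moves:
    - [[-0.003, 0.0005, -0.001, 0, 1], [-0.006, 0.001, -0.002, 0, 1], [-0.009, 0.0015, -0.003, 0, 1], [-0.012, 0.002, -0.003, 0, 1], [-0.015, 0.0025, -0.004, 0, 1], [-0.018, 0.003, -0.004, 0, 1], [-0.018, 0.003, -0.004, 0, 1], [-0.018, 0.003, -0.004, 0, 1], [-0.018, 0.003, -0.004, 0, 1], [-0.018, 0.003, -0.004, 0, 1]]
  force: 20

```text
time_s: 22.3
tcp_pos: [535.7, 12.9, 128.8]
tcp_rot: [-1.278, -1.08, 1.097]
contact_force: [8.6, -3.9, 6.3]
grip_width: 58.7
```

```bash
python3 st.py; python3 look.py s23 225 140 295 195 scene
```

```text
tcp [535.7  12.9 128.8] u 526.6 v 99.3 yaw 80.71 tilt [-0.01  -0.004 -1.   ]
F [ 8.6 -3.9  6.3] Fu 9.2 T [-0.68 -2.55 -0.22] w 58.7 q [-0.14  0.62  0.09  1.93 -0.08  0.61  1.41] 22.3
```

View pics/s23.png

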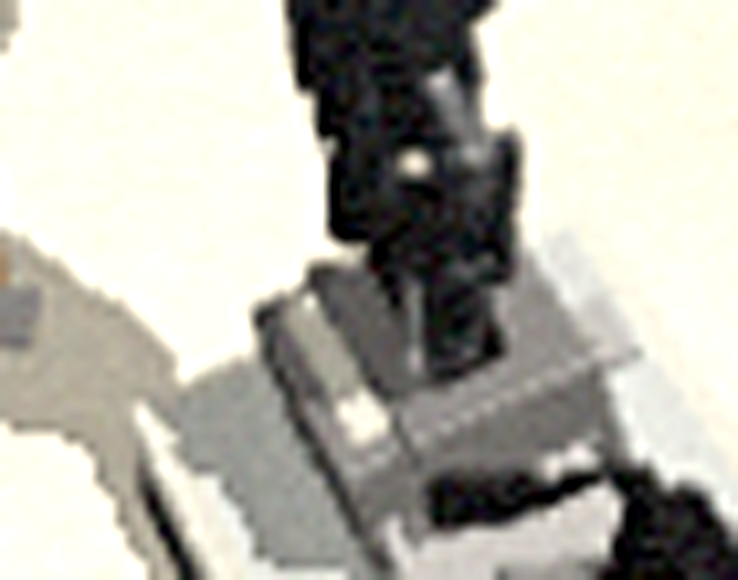

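>>> drive_tool:
  moves:
    - [[-0.002, 0.0003, -0.003, 0, 1], [-0.004, 0.0006, -0.006, 0, 1], [-0.006, 0.001, -0.009, 0, 1], [-0.007, 0.001, -0.012, 0, 1], [-0.008, 0.0013, -0.014, 0, 1], [-0.008, 0.0013, -0.014, 0, 1], [-0.008, 0.0013, -0.014, 0, 1], [-0.008, 0.0013, -0.014, 0, 1], [-0.008, 0.0013, -0.014, 0, 1], [-0.008, 0.0013, -0.014, 0, 1]]
  force: 40

```text
time_s: 23.6
tcp_pos: [536.0, 12.7, 128.4]
tcp_rot: [-1.293, -1.095, 1.084]
contact_force: [-12.3, -4.0, 95.0]
grip_width: 58.7
```

```bash
python3 st.py; python3 look.py s24 225 140 295 195 scene
```

```text
tcp [536.   12.7 128.4] u 526.9 v 99.2 yaw 80.62 tilt [ 0.012 -0.004 -1.   ]
F [-12.3  -4.   95. ] Fu -11.5 T [-0.98  2.73  0.07] w 58.7 q [-0.14  0.61  0.09  1.95 -0.08  0.58  1.41] 23.6
```

View pics/s24.png

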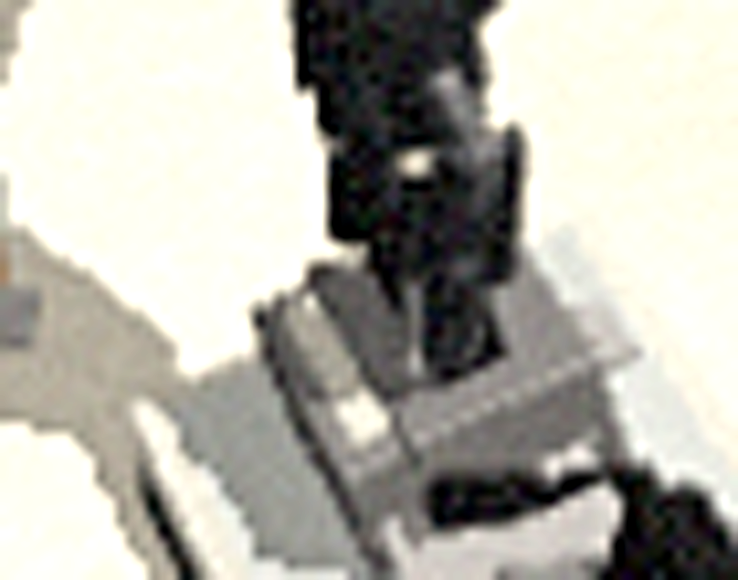

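>>> drive_tool:
  moves:
    - [[0, 0, 0.001, 0, 1], [0, 0, 0.001, 0, 1], [0, 0, 0.001, 0, 0.5], [0, 0, 0.001, 0, 0], [0, 0, 0.001, 0, 0], [0, 0, 0.001, 0, 0], [0, 0, 0.02, 0, 0], [0, 0, 0.06, 0, 0], [0, 0, 0.1, 0, 0], [0, 0, 0.12, 0, 0]]

```text
time_s: 24.9
tcp_pos: [536.9, 12.7, 250.7]
tcp_rot: [-1.295, -1.097, 1.082]
contact_force: [0.8, 0.3, 0.8]
grip_width: 85.4
```

```bash
python3 st.py; python3 look.py s25 225 140 315 210 scene; python3 look.py t25 200 170 330 250 top
```

```text
tcp [536.9  12.7 250.7] u 527.8 v 99.3 yaw 80.62 tilt [ 0.015 -0.003 -1.   ]
F [0.8 0.3 0.8] Fu 0.7 T [-0.01  0.01 -0.01] w 85.4 q [-0.16  0.44  0.12  1.83 -0.06  0.87  1.39] 24.9
```

View pics/s25.png

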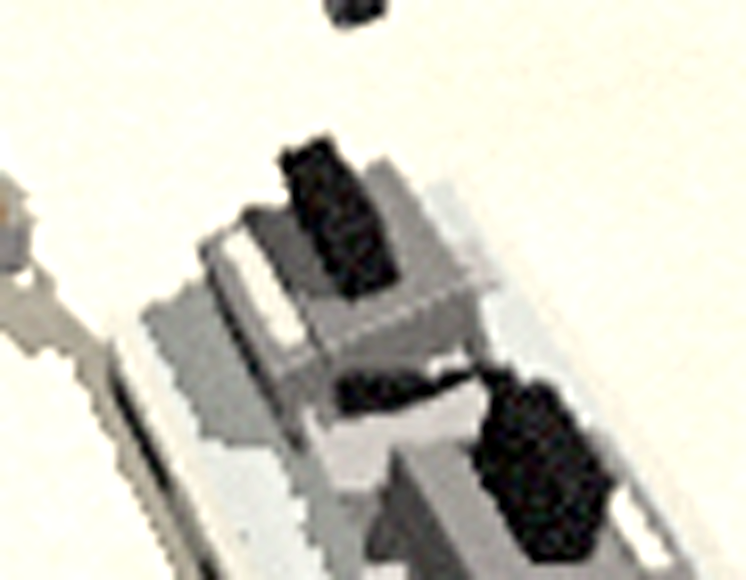

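```bash
python3 - <<'E'
from h import *
from ov import rail,box,draw
s=bot.grab_frame("scene");x0,y0,x1,y1=232,148,297,196;k=11.5
im=cv2.convertScaleAbs(cv2.resize(s["img"][y0:y1,x0:x1],None,fx=k,fy=k,interpolation=cv2.INTER_CUBIC),alpha=1.4)
cv2.imwrite("pics/s26raw.png",im)
mb=lambda p:rail((p[0],-0+p[1],p[2]-20))
for b,c in((box(mb,-44.5,44.5,-45,45,52),(255,0,0)),(box(mb,-2,22,-30,30,90),(0,255,0)),(box(mb,-2,22,-30,30,52),(0,255,0))): draw(im,s,x0,y0,k,b,c)
cv2.imwrite("pics/s26.png",im)
E
```

```text
(no output)
```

View pics/s26.png

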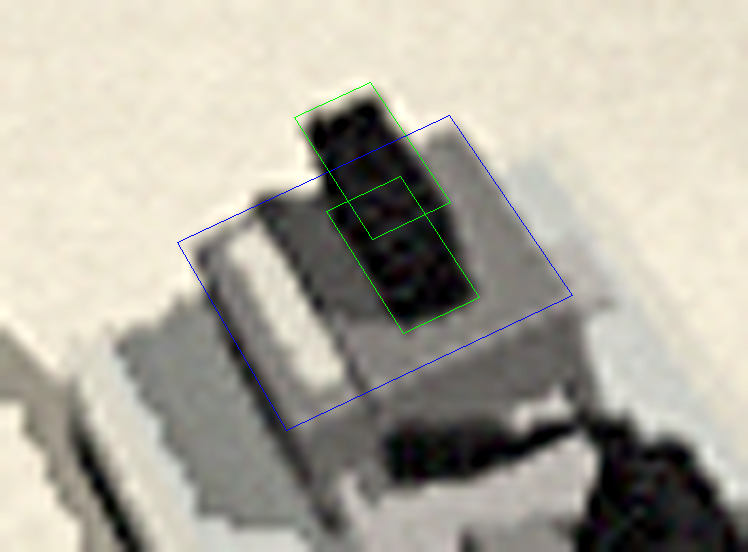

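View pics/s26raw.png

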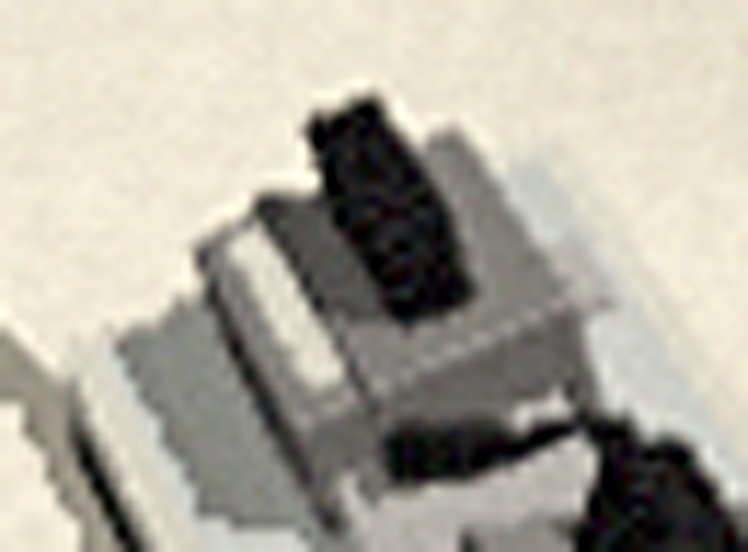

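View pics/t25.png

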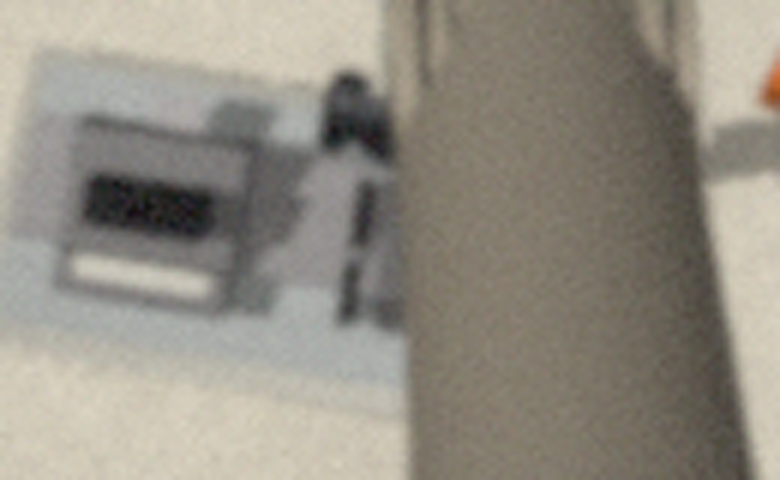

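>>> drive_tool:
  moves:
    - [[-0.02, 0.003, 0, 0, 1], [-0.0413, 0.0068, 0, 0, 1], [-0.0413, 0.0068, -0.04, 0, 1], [-0.0413, 0.0068, -0.08, 0, 1], [-0.0413, 0.0068, -0.106, 0, 1], [-0.0413, 0.0068, -0.112, 0, 1], [-0.0413, 0.0068, -0.116, 0, 1], [-0.0413, 0.0068, -0.119, 0, 1], [-0.0413, 0.0068, -0.121, 0, 1], [-0.0413, 0.0068, -0.121, 0, 1]]
  force: 40

```text
time_s: 26.3
tcp_pos: [495.7, 19.6, 129.5]
tcp_rot: [-1.295, -1.098, 1.081]
contact_force: [-1.4, -0.1, 8.8]
grip_width: -0.2
```

```bash
python3 st.py; python3 look.py s27 225 140 315 210 scene
```

```text
tcp [495.7  19.6 129.5] u 486.0 v 99.5 yaw 80.62 tilt [ 0.016 -0.003 -1.   ]
F [-1.4 -0.1  8.8] Fu -1.4 T [-0.07  0.43 -0.01] w -0.2 q [-0.16  0.56  0.09  2.05 -0.08  0.51  1.39] 26.3
```

View pics/s27.png

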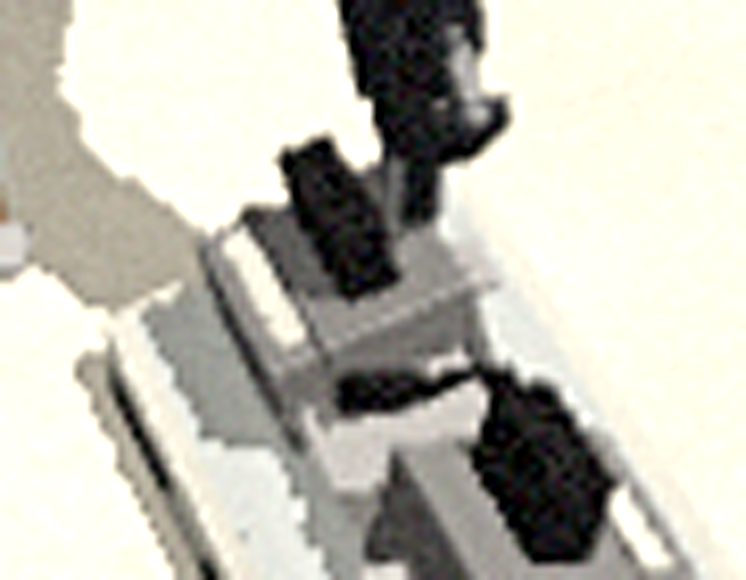

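>>> drive_tool:
  moves:
    - [[0, 0, -0.001, 0, 1], [0, 0, -0.002, 0, 1], [0, 0, -0.003, 0, 1], [0, 0, -0.003, 0, 1], [0, 0, -0.003, 0, 1], [0, 0, -0.003, 0, 1], [0, 0, -0.003, 0, 1], [0, 0, -0.003, 0, 1], [0, 0, -0.003, 0, 1], [0, 0, -0.003, 0, 1]]

```text
time_s: 27.6
tcp_pos: [495.8, 19.6, 129.2]
tcp_rot: [-1.296, -1.099, 1.08]
contact_force: [-5.3, 0.3, 23.1]
grip_width: 0.0
```

```bash
python3 st.py
```

```text
tcp [495.8  19.6 129.2] u 486.1 v 99.5 yaw 80.61 tilt [ 0.017 -0.002 -1.   ]
F [-5.3  0.3 23.1] Fu -5.3 T [-0.01  1.42 -0.01] w 0.0 q [-0.16  0.56  0.08  2.06 -0.09  0.51  1.39] 27.6
```

>>> drive_tool:
  moves:
    - [[0, 0, 0.03, 0, 1], [0, 0, 0.075, 0, 1], [0.03, -0.005, 0.075, 0, 1], [0.0585, -0.0096, 0.075, 0, 1], [0.0585, -0.0096, 0.04, 0, 1], [0.0585, -0.0096, 0, 0, 1], [0.0585, -0.0096, -0.011, 0, 1], [0.0585, -0.0096, -0.013, 0, 1], [0.0585, -0.0096, -0.015, 0, 1], [0.0585, -0.0096, -0.0155, 0, 1]]

```text
time_s: 28.85
tcp_pos: [555.1, 10.1, 114.7]
tcp_rot: [-1.297, -1.101, 1.079]
contact_force: [0.1, -0.9, 4.3]
grip_width: -0.5
```

```bash
python3 st.py
```

```text
tcp [555.1  10.1 114.7] u 546.2 v 99.7 yaw 80.61 tilt [ 0.019 -0.002 -1.   ]
F [ 0.1 -0.9  4.3] Fu 0.3 T [-0.05  0.08  0.01] w -0.5 q [-0.13  0.65  0.09  1.91 -0.09  0.57  1.42] 28.85
```

>>> drive_tool:
  moves:
    - [[0, 0, 0.05, 0, 1], [0, 0, 0.11, 0, 1], [0, 0, 0.15, 0, 1], [-0.02, -0.05, 0.15, 0, 1], [-0.04, -0.1, 0.15, 0, 1], [-0.06, -0.15, 0.15, 0, 1], [-0.08, -0.2, 0.15, 0, 1], [-0.1, -0.26, 0.15, 0, 1], [-0.1, -0.26, 0.15, 0, 1], [-0.1, -0.26, 0.15, 0, 1]]

```text
time_s: 30.1
tcp_pos: [455.0, -249.6, 265.0]
tcp_rot: [-1.297, -1.101, 1.078]
contact_force: [0.7, -0.1, -0.5]
grip_width: 0.5
```

```bash
python3 st.py; python3 look.py t30 90 130 430 260 top; python3 look.py s30 150 100 410 320 scene; python3 look.py t31 190 165 325 255 top
```

```text
tcp [ 455.  -249.6  265. ] u 489.4 v -172.8 yaw 80.57 tilt [ 0.02  -0.002 -1.   ]
F [ 0.7 -0.1 -0.5] Fu 0.7 T [ 0.04  0.03 -0.05] w 0.5 q [ 0.34  0.39  0.16  1.86 -0.09  0.88  1.95] 30.1
```

View pics/t30.png

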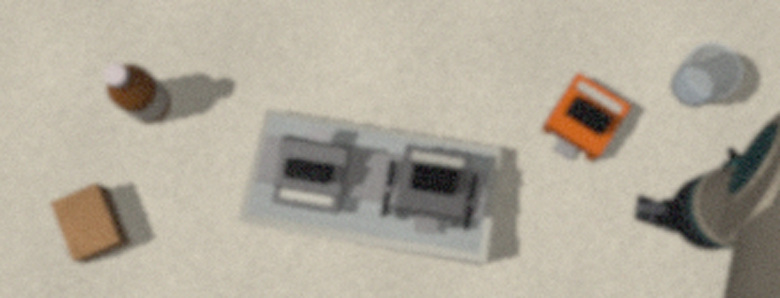

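View pics/s30.png

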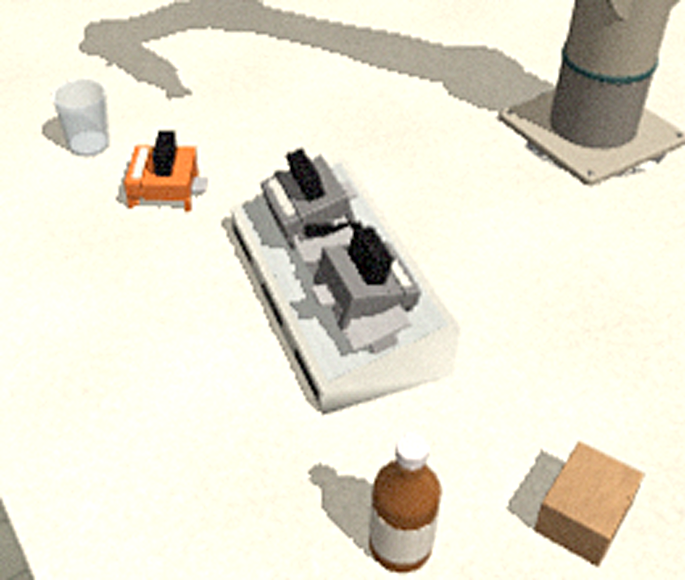

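View pics/t31.png

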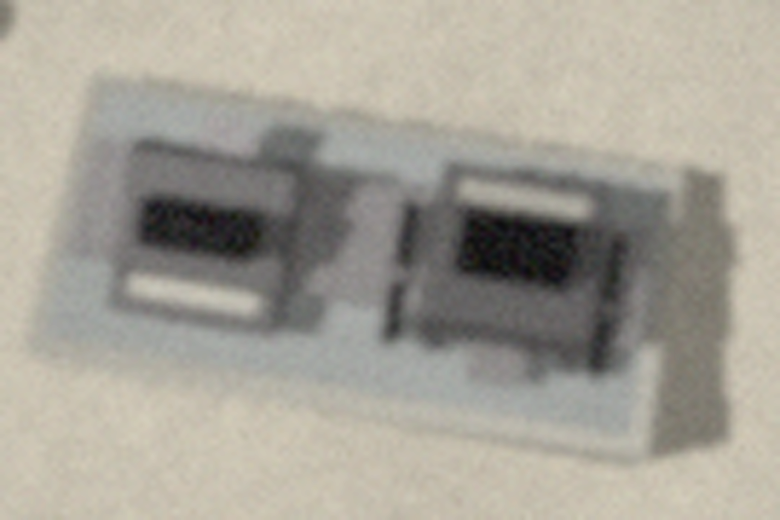

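```bash
python3 -c "
from cell import bot
print(bot.finish_job())"
```

```text
the job is handed in; nothing more can be done
None
```

The relay module is fitted in the right-hand bay between the end clamps. I released it and handed the job in at about 30 s.

**What I did:** I gripped the ridge by its ends and tilted the foot end up by pushing the lip against the console's robot-side wall. That took two pushes, because the ridge slipped in the grip on the first. I then hooked the lip under the rail's lower edge, rocked the foot end down and let go.

**Last checks:**
- **Hook:** pulling towards the robot gave about 17 N of downward force on the tool, which means the lip was under the flange.
- **Click:** about 23 N pressed directly on the foot end moved it only 0.3 mm. I didn't see the click itself; I infer it because the module lies flat and didn't yield.
- **Flatness:** touching the top face at both ends gave a slope of 13.7°, against the rail's 14°.
- **Final pictures:** the module sits between the clamps. The bottle, beaker, carton and orange module look unmoved, and the arm is clear of everything.

**Disagreements:**
- The last rocking push peaked at about 95 N at the wrist. That is under the 120 N limit, but more than I intended.
- The tilt before hooking measured only about 33° from level, roughly 19° from the rail, with a few millimetres of disagreement between measured points.
- The console wall was touched about 5 mm farther away than the cameras had suggested.
- The neighbouring module appears tilted the opposite way to the rail. I left it alone.

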